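# Put returned food boxes away in a bypass-door stock cabinet

## Task

Put the returned food boxes lying on the bench away in the stock cabinet: rectangular boxes in the bay that has the rectangular sample fixed behind it, round tubs in the bay with the round sample. Slide one door behind the other to get at each bay, and leave both doors fully shut with every box inside. Leave the tape, marker, scanner, label roll and mug where they are.

Things in the scene. Friction and masses are not known exactly. Their poses are not given: they have to be found in the camera images.
- cabinet: Grey stock cabinet fixed on the bench, 328 mm deep (its x, away from the robot), 468 mm wide (its y, + to the left); origin mid-underside, z up. Two bays open upwards, left (y 5 to 222 mm) and right (y -5 to -222 mm), a 10 mm wall between; each x -150 to 150 mm, with a level floor 12 mm up. Two white bypass doors, sliding along y on a double track, cover them.
- track (a point): Middle of the sloping track plane over the cabinet's centre, 134 mm above the cabinet's underside. The plane rises by 10 degrees away from the robot: 105 mm high at the cabinet's front edge, 163 mm at the back. The aluminium lips and end caps round the doors stand 27 mm over this plane.
- bay_left (a point): On the floor of the left bay, at cabinet x 0, y 140 mm: the middle of the opening that the fully open left door leaves free (cabinet y 57 to 222 mm; the 52 mm strip of the bay next to the divider stays covered). Axes as the cabinet's.
- bay_right (a point): The same for the right bay, at cabinet x 0, y -140 mm; the fully open right door leaves cabinet y -57 to -222 mm free.
- ledge (a point): Middle of the top of the ledge behind the bays that carries the two samples: 165 mm above the cabinet's underside, reaching from cabinet x 162 to 244 mm.
- door_left (a joint): Left door's travel in m: 0 fully shut over the left bay, 0.165 fully open. Slides to the cabinet's -y, below the right door: a panel 230 mm wide in the LOWER track (underside 4 mm, top 12 mm over the track plane). Moves with about 2 N (more if fast), stays where left.
- door_right (a joint): Right door's travel in m: 0 fully shut over the right bay, 0.165 fully open. Slides to the cabinet's +y, over the left door, in the UPPER track (panel 16 to 24 mm over the track plane); else as the left. Its edge meets the bumper on the left door's pull: the two travels sum to at most about 0.17 m, so opening one fully pushes the other shut.
- door_left_pull (a point): Middle of the bar of the left door's pull, 8 mm below its top. Dark steel bar along the cabinet's x (with the 10 degree slope), 110 mm long, 12 mm thick, 16 mm high, on two posts 96 mm apart; its top is 56 mm over the track plane, 32 mm over the right door's panel. At cabinet y 185 mm when shut, 35 mm from the door's outer edge; moves with the door.
- door_right_pull (a point): The same for the right door's pull, its bar also ending 56 mm over the track plane; at cabinet y -185 mm when that door is shut.
- sample_rect: Sample rectangular food box (96 x 54 x 48 mm) fixed on the ledge behind one bay, 115 mm left or right of the cabinet's middle: the bay in front of it is for rectangular boxes. Cannot be moved. Origin: centre of its underside.
- sample_round: Sample round tub (58 mm across, 48 mm high) fixed on the ledge behind the other bay: that bay is for round tubs. Cannot be moved. Origin: centre of its underside.
- rect0_mid (a point): Centre of a loose rectangular plastic food box with a lid (the lid colours mean nothing): 96 mm along its x, 54 mm along its y, 48 mm high (its z), about 0.14 kg; stands on the bench to the right of the cabinet. May be absent.
- rect1_mid (a point): Centre of a loose rectangular plastic food box with a lid (the lid colours mean nothing): 96 mm along its x, 54 mm along its y, 48 mm high (its z), about 0.14 kg; stands on the bench to the right of the cabinet. May be absent.
- rect2_mid (a point): Centre of a loose rectangular plastic food box with a lid (the lid colours mean nothing): 96 mm along its x, 54 mm along its y, 48 mm high (its z), about 0.14 kg; stands on the bench to the right of the cabinet. May be absent.
- round0_mid (a point): Centre of a loose round plastic food tub with a lid (the lid colours mean nothing): 58 mm across, 48 mm high (its z), about 0.11 kg; stands on the bench to the right of the cabinet. May be absent.
- round1_mid (a point): Centre of a loose round plastic food tub with a lid (the lid colours mean nothing): 58 mm across, 48 mm high (its z), about 0.11 kg; stands on the bench to the right of the cabinet. May be absent.
- round2_mid (a point): Centre of a loose round plastic food tub with a lid (the lid colours mean nothing): 58 mm across, 48 mm high (its z), about 0.11 kg; stands on the bench to the right of the cabinet. May be absent.
- tape_roll: Bystander, not to be disturbed: a roll of brown packing tape lying flat, 92 mm across and 48 mm high; its origin is at the centre of its underside.
- marker: Bystander, not to be disturbed: a black marker pen lying down, 125 mm long and 16 mm thick; its origin is at the centre of its underside.
- scanner: Bystander, not to be disturbed: a grey and black hand scanner lying on the bench, about 140 x 60 x 36 mm; its origin lies under its handle.
- label_roll: Bystander, not to be disturbed: a roll of blank white labels standing on end, 84 mm across and 55 mm high; its origin is at the centre of its underside.
- mug: Bystander, not to be disturbed: a white mug, 82 mm across and 92 mm high; its origin is at the centre of its underside.
Not all that is in view belongs to the job. What is shaped like the part that bears rect0_mid but blue or orange is not meant.

How it is judged (in metres and radians):
At the end, for the whole second after the job is handed in: Every box and tub that is present lies at rest inside the bay of its kind, under the doors (its centre within the bay's walls and less than 100 mm above the cabinet's underside), and both doors are shut to within 8 mm (value of joint each of door_left, door_right below 0.008 m and x of rect0_mid in the frame of cabinet between -0.15 and 0.15 m and z of each of rect0_mid, rect1_mid, rect2_mid, round0_mid, round1_mid, round2_mid in the frame of cabinet below 0.1 m and linear speed of each of rect0, rect1, rect2, round0, round1, round2 below 0.05 m/s and ((y of sample_rect in the frame of cabinet above 0 m and y of rect0_mid in the frame of cabinet between 0.005 and 0.222 m) or (y of sample_rect in the frame of cabinet below 0 m and y of rect0_mid in the frame of cabinet between -0.222 and -0.005 m)) and x of rect1_mid in the frame of cabinet between -0.15 and 0.15 m and ((y of sample_rect in the frame of cabinet above 0 m and y of rect1_mid in the frame of cabinet between 0.005 and 0.222 m) or (y of sample_rect in the frame of cabinet below 0 m and y of rect1_mid in the frame of cabinet between -0.222 and -0.005 m)) and x of rect2_mid in the frame of cabinet between -0.15 and 0.15 m and ((y of sample_rect in the frame of cabinet above 0 m and y of rect2_mid in the frame of cabinet between 0.005 and 0.222 m) or (y of sample_rect in the frame of cabinet below 0 m and y of rect2_mid in the frame of cabinet between -0.222 and -0.005 m)) and x of round0_mid in the frame of cabinet between -0.15 and 0.15 m and ((y of sample_round in the frame of cabinet above 0 m and y of round0_mid in the frame of cabinet between 0.005 and 0.222 m) or (y of sample_round in the frame of cabinet below 0 m and y of round0_mid in the frame of cabinet between -0.222 and -0.005 m)) and x of round1_mid in the frame of cabinet between -0.15 and 0.15 m and ((y of sample_round in the frame of cabinet above 0 m and y of round1_mid in the frame of cabinet between 0.005 and 0.222 m) or (y of sample_round in the frame of cabinet below 0 m and y of round1_mid in the frame of cabinet between -0.222 and -0.005 m)) and x of round2_mid in the frame of cabinet between -0.15 and 0.15 m and ((y of sample_round in the frame of cabinet above 0 m and y of round2_mid in the frame of cabinet between 0.005 and 0.222 m) or (y of sample_round in the frame of cabinet below 0 m and y of round2_mid in the frame of cabinet between -0.222 and -0.005 m))); the robot touches nothing.
It fails at once if the tape roll was pushed more than 40 mm from its place (distance of tape_roll from where it was at the start of the episode above 0.04 m).
It fails at once if the marker was pushed more than 40 mm from its place (distance of marker from where it was at the start of the episode above 0.04 m).
It fails at once if the scanner was pushed more than 40 mm from its place (distance of scanner from where it was at the start of the episode above 0.04 m).
It fails at once if the label roll was pushed more than 40 mm from its place (distance of label_roll from where it was at the start of the episode above 0.04 m).
It fails at once if the mug was pushed more than 40 mm from its place (distance of mug from where it was at the start of the episode above 0.04 m).
Of rect0, rect1, rect2, round0, round1, round2 only 4 to 5 are there at a start; the rules pass over those that are not, and their reading is None.
At some moment in a run one of rect0, rect1, rect2, round0, round1, round2 may be knocked a few centimetres aside while the robot is not near it.
Once in a run the grip may slacken for a moment while it holds something.
It also fails if it takes over 210 s, if anything falls off the work surface, if the arm or the gripper's body presses on something with over 40 N, if the wrist force passes 120 N, or if a joint passes its speed limit or range.

## Robot

A 6-joint arm with a two-finger parallel gripper is mounted at the origin on the work surface. World frame = base frame: x ahead of the robot, y to its left, z up, the work surface at z = 0. Lengths are in m, angles in degrees, forces in N, time in s.
With the tool pointing down it reaches from about 0.4 to 0.825 m from the base axis. Payload 7 kg.
Tool frame: the origin (TCP) lies midway between the tips of the shut fingers; the grasp point (between the pads) lies 19 mm behind it (r.hold_point_z is the distance from the TCP to the grasp point, in m); x points along the fingers, y is the direction in which the jaws open and shut, and the axes are right-handed (so a half turn about x gives the same grasp; the last joint's range is limited). The gripper opens to 88 mm and grips with 3 to 60 N. Pads are 19 mm wide; open, the fingers measure 130 mm over their backs; the gripper's body (78 mm by 193 mm) begins 47 mm behind the grasp point.
Start: joints at [-55.628, 20.546, 0.682, 0, -70.136, -16.507], TCP at [0.207, -0.642, 0.227] pointing down, gripper open.
Joint ranges: [-176.03, 176.03], [-82.01, 121.73], [-58.28, 71.71], [-173.87, 95.51], [-174.79, -0.11], [-173.66, 173.66]. Speed limits (degrees/s): [136.94, 136.94, 172.46, 180, 180, 180].

## Interface

Orientations are given as [roll, pitch, yaw] about the fixed x, y, z axes, in that order (R = Rz(yaw) Ry(pitch) Rx(roll)).
In Python, from plant import r, viewer, order gives the robot as it stands. The module is installed in compiled form; this text tells all that it offers.
- The arm moves only by the shell command python3 -m creep 'ROWS' [FORCE]. ROWS is JSON, a list of rows, each an object of numbers: "ax", "ay", "az": the turn, a rotation vector about the tool's x, y, z in degrees; "tx", "ty", "tz": the shift along the tool's x, y, z in m; "fingers": the finger opening in m, from 0 to 0.0876. A call has 1 to 5 rows; each row is the pose to reach, as a shift and turn from the pose commanded when the call began, along the tool's axes at that moment; what a row does not reach only later rows make up. A row lasts 1/10 s, in which the tool goes at most 50 mm and 8.59 degrees, less where a joint would pass 70% of its speed; a pose out of reach is approached as far as the arm can. A call with a gripper value outside its range is refused whole. The fingers move at their own pace and stop on an object; FORCE is the grip in N (left out, the last holds). Time passes only in rows, so rows that repeat a pose let the fingers close. It gives the time, the measured TCP pose, the force and the opening at its end, in the units of the state.
- r.get_state(): the state, without advancing time (a new reading comes with each control period).
- viewer.capture(name): name is "scene" or "top" or "wrist"; returns a dict with "pixels" (400x640x3 uint8, blue, green, red), "depth" (400x640 float32, m along the optical axis (not along the pixel's ray), 0 where there is no reading), "fx", "fy", "cx", "cy" (pixels), "rvec" (rotation vector, rad) and "tvec" (3), from world to camera coordinates, as OpenCV has them; the wrist camera has in their place "T_tool_cam" (4x4, takes a point from camera to tool coordinates, whose origin is the TCP and whose axes are the tool frame's). Camera axes: x right, y down, z forward; pixel columns grow to the right and rows downward; lengths in m; the calibration is good to about 2 mm. A picture is of the moment at which its call begins: read the wrist's pose just before it.
- order.close_job(): hands the job in, once; it reports no verdict.
The state is a dict: "time_s": time; "joints": joint angles; "qd": joint speeds; "joint_torque": joint torques, N m; "tcp_pos": TCP position; "eef_rot": TCP orientation; "contact_force": force on the tool from outside, world axes, zero at the start; "moment": the same for the moment, N m; "gripper_width": finger opening in m.
Only numpy, scipy, OpenCV 4.12 (cv2) and the standard library are available. Lean on these libraries where they do the work, as an engineer would, in place of code of your own. Each camera call takes 0.05 s, during which the arm holds its last target.

## Working session

There is one attempt and no reset: what is moved stays moved. The work goes in short steps, Python scripts to look and compute and a shell command to move; the robot and the scene stay as the last step left them, time stands still between calls to the robot, and variables do not carry over. Pictures are saved under pics/ and viewed, and the job is handed in when it is done.

```bash
mkdir -p pics; ls
python3 - <<'E'
from plant import r, viewer, order
import cv2
s=r.get_state()
for k,v in s.items(): print(k,v)
print(r.hold_point_z)
for n in ("scene","top","wrist"):
    c=viewer.capture(n); cv2.imwrite(f"pics/{n}0.png",c["pixels"])
    print(n,{k:v for k,v in c.items() if k not in("pixels","depth")}, (c["depth"]>0).mean())
E
```

```text
pics
time_s 0.0
joints [-5.56283077e+01  2.05915224e+01  6.35341914e-01 -2.00345152e-02
 -7.01359100e+01 -1.65066347e+01]
qd [-0.00640196 -0.04154569 -0.00549777 -0.02006825  0.08977222  0.00584624]
joint_torque [ 1.33079542e-03 -5.82723355e+01  2.93060428e+01  6.99736252e+00
  6.99873941e-03 -1.46209027e-04]
tcp_pos [ 0.20690228 -0.64200745  0.22563388]
eef_rot [ 94.94972113  89.90600272 112.807956  ]
contact_force [ 0.25144453 -0.11878183  0.48652208]
moment [ 0.01592776  0.00939717 -0.00887507]
gripper_width 0.08790676539994337
0.0188
scene {'fx': 517.0529153036675, 'fy': 517.0529153036675, 'cx': 320.03807713362033, 'cy': 196.84752979731098, 'rvec': array([ 2.04259147,  1.15717731, -0.52044931]), 'tvec': array([-0.14429086, -0.22184853,  1.92970249])} 0.99586328125
top {'fx': 503.70054785923526, 'fy': 503.70054785923526, 'cx': 315.65701977729816, 'cy': 188.47015867123073, 'rvec': array([ 2.17332745, -2.1842621 ,  0.12421321]), 'tvec': array([-0.13067019,  0.49732713,  1.45338906])} 0.9958984375
wrist {'fx': 315.51840848517503, 'fy': 315.51840848517503, 'cx': 316.82549222390355, 'cy': 196.53296530924504, 'T_tool_cam': array([[ 1.19118761e-03, -3.04450290e-01,  9.52527481e-01,
        -1.58235732e-01],
       [ 9.99999278e-01,  5.10479286e-04, -1.08739245e-03,
        -1.21564884e-03],
       [-1.55188603e-04,  9.52528089e-01,  3.04450679e-01,
        -8.33582417e-02],
       [ 0.00000000e+00,  0.00000000e+00,  0.00000000e+00,
         1.00000000e+00]])} 0.995828125
```

View pics/scene0.png

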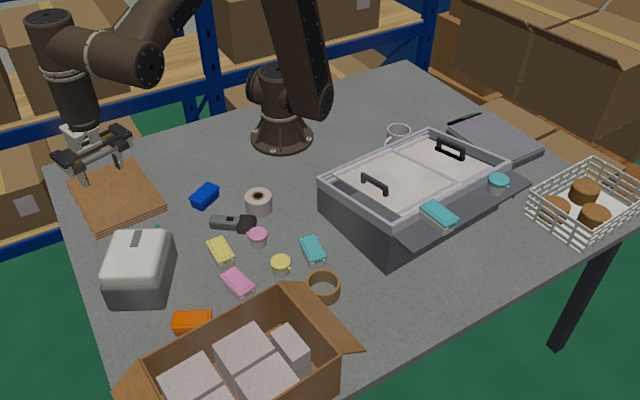

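View pics/top0.png

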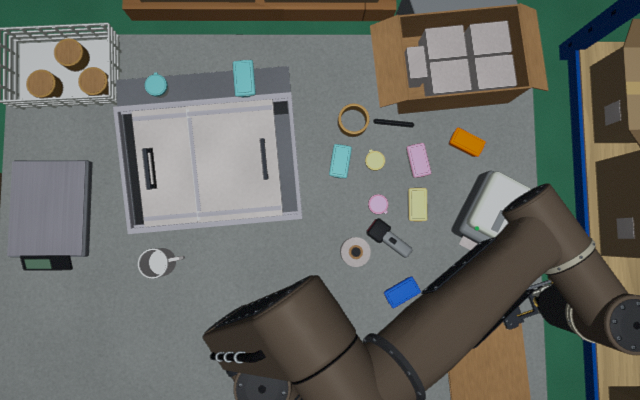

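View pics/wrist0.png

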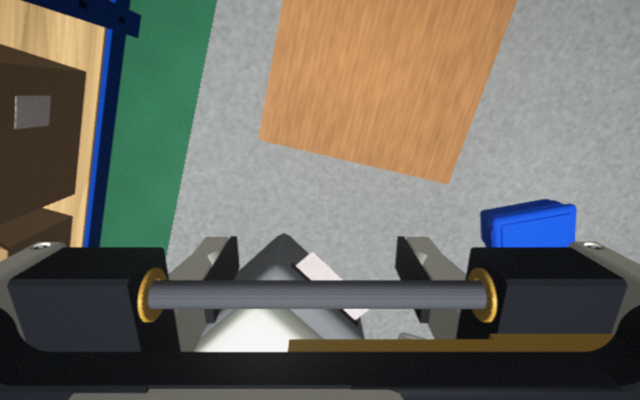

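```bash
cat > h.py <<'E'
import numpy as np, cv2
from scipy.spatial.transform import Rotation as Ro
from plant import r, viewer, order
def cap(n, save=None):
    s=r.get_state(); c=viewer.capture(n)
    if n=="wrist":
        T=np.eye(4); T[:3,:3]=Ro.from_euler('xyz',s["eef_rot"],degrees=True).as_matrix(); T[:3,3]=s["tcp_pos"]
        W=T@c["T_tool_cam"]
    else:
        R=cv2.Rodrigues(c["rvec"])[0]; W=np.eye(4); W[:3,:3]=R.T; W[:3,3]=-R.T@np.ravel(c["tvec"])
    c["W"]=W
    if save: cv2.imwrite(f"pics/{save}.png",c["pixels"])
    return c
def cloud(c):
    v,u=np.mgrid[0:400,0:640]; d=c["depth"]
    P=np.stack([(u-c["cx"])/c["fx"]*d,(v-c["cy"])/c["fy"]*d,d],-1)
    return P@c["W"][:3,:3].T+c["W"][:3,3]
def ray(c,u,v,z):
    d=c["W"][:3,:3]@np.array([(u-c["cx"])/c["fx"],(v-c["cy"])/c["fy"],1]); o=c["W"][:3,3]
    return o+d*(z-o[2])/d[2]
def proj(c,p):
    q=np.linalg.inv(c["W"])@np.append(p,1); return c["fx"]*q[0]/q[2]+c["cx"],c["fy"]*q[1]/q[2]+c["cy"]
def mv(pos,yaw,n=None):
    """tool down, jaw axis (tool y) at world angle yaw (mod 180). print the shift/turn"""
    s=r.get_state(); R0=Ro.from_euler('xyz',s["eef_rot"],degrees=True)
    best=None
    for k in (0,180):
        a=np.radians(yaw+k); y=np.array([np.cos(a),np.sin(a),0]); x=np.array([0,0,-1.]); z=np.cross(x,y)
        rv=(R0.inv()*Ro.from_matrix(np.stack([x,y,z],1))).as_rotvec(degrees=True)
        if best is None or abs(rv[0])<abs(best[0]): best=rv
    t=R0.inv().apply(np.array(pos)-s["tcp_pos"])
    print("t",t.round(4),"a",best.round(2),"dist",np.linalg.norm(t).round(3),"rows",int(np.ceil(max(np.linalg.norm(t)/.05,np.linalg.norm(best)/8.59))))
def st():
    s=r.get_state(); y=Ro.from_euler('xyz',s["eef_rot"],degrees=True).as_matrix()[:,1]
    print("t",round(s["time_s"],2),"tcp",np.round(s["tcp_pos"],4),"jawyaw",np.degrees(np.arctan2(y[1],y[0])).round(2),"w",round(s["gripper_width"],4),"F",np.round(s["contact_force"],1),"J",np.round(s["joints"],1))
E
python3 - <<'E'
from h import *
c=cap("top"); P=cloud(c); hsv=cv2.cvtColor(c["pixels"],cv2.COLOR_BGR2HSV)
m=((hsv[...,1]>60)&(P[...,2]>0.035)&(P[...,2]<0.06)).astype(np.uint8)
n,l,stt,ce=cv2.connectedComponentsWithStats(m)
for i in range(1,n):
    if stt[i,4]<80: continue
    q=P[l==i]; rc=cv2.minAreaRect((q[:,:2]*1000).astype(np.float32))
    print(ce[i].round(),stt[i,4],"z",np.median(q[:,2]).round(4),"mm",np.round(rc[0],1),np.round(rc[1],1),round(rc[2],1),"hsv",np.median(hsv[l==i],0))
for u,v in [(149,150),(149,168),(153,186),(264,140),(264,160),(264,178),(244,78),(156,85),(121,100),(290,97),(300,216),(128,230),(190,110),(195,225),(165,170),(240,170),(285,160),(320,300),(290,190)]:
    print((u,v),P[v,u].round(4),hsv[v,u])
i=c["pixels"][55:245,95:315]; cv2.imwrite("pics/cab.png",cv2.resize(i,None,fx=3,fy=3,interpolation=cv2.INTER_CUBIC)[:600])
i=c["pixels"][85:315,320:490]; cv2.imwrite("pics/box.png",cv2.resize(i,None,fx=2.6,fy=2.6,interpolation=cv2.INTER_CUBIC))
E
```

```text
[70. 53.] 603 z 0.0559 mm [898.5 589.2] [87.3 80.2] 44.4 hsv [ 16. 123. 137.]
[93. 81.] 580 z 0.0559 mm [812.5 516.3] [83.6 82.3] 13.9 hsv [ 16. 122. 140.]
[42. 84.] 611 z 0.0559 mm [804.5 666.3] [86.4 81.9] 85.5 hsv [ 16. 123. 138.]
[454. 104.] 240 z 0.0472 mm [ 752.5 -549. ] [ 27.7 336. ] 5.3 hsv [ 15. 128.  66.]
[353. 119.] 290 z 0.0475 mm [ 699.7 -243.7] [88.8 90.2] 86.6 hsv [ 19. 125. 159.]
[467. 142.] 596 z 0.0477 mm [ 632.1 -579.6] [98.8 57.5] 63.5 hsv [ 19. 255. 187.]
[340. 161.] 602 z 0.0476 mm [ 576.3 -204.2] [53.9 97.6] 80.1 hsv [ 91.  91. 188.]
[375. 160.] 115 z 0.0473 mm [ 576.8 -305.2] [56.8 55.8] 80.3 hsv [ 27.  79. 185.]
[419. 202.] 190 z 0.0464 mm [ 448.4 -427.9] [93.5 53.4] 0.3 hsv [ 29.  70. 179.]
[355. 251.] 81 z 0.0554 mm [ 313.2 -244.9] [36.1 36.5] 42.6 hsv [ 15. 104. 141.]
[ 37. 262.] 186 z 0.0407 mm [288.6 660.9] [79.9 28.5] 89.3 hsv [ 72.  65. 106.]
[402. 292.] 643 z 0.0471 mm [ 197.4 -376.6] [55.8 96.6] 28.7 hsv [108. 208. 185.]
(149, 150) [0.5875 0.312  0.1664] [120  47  27]
(149, 168) [0.5376 0.3071 0.1779] [ 30   2 114]
(153, 186) [0.4927 0.3034 0.1517] [90 41 25]
(264, 140) [0.6106 0.0052 0.1821] [120   4  67]
(264, 160) [0.5559 0.0043 0.1907] [109  43  65]
(264, 178) [0.5096 0.0049 0.1811] [109  27  75]
(244, 78) [0.7696 0.0557 0.211 ] [ 92  97 184]
(156, 85) [0.7509 0.2841 0.2114] [ 92  99 181]
(121, 100) [0.723  0.3895 0.1687] [108  24 108]
(290, 97) [ 0.7249 -0.0638  0.1888] [117  14 168]
(300, 216) [ 0.4113 -0.0887  0.1367] [117  14 169]
(128, 230) [0.3762 0.3726 0.1339] [120  14 167]
(190, 110) [0.6918 0.2015 0.1826] [  0   4 177]
(195, 225) [0.3887 0.1943 0.1317] [120  12 165]
(165, 170) [0.5363 0.2737 0.1474] [  0   3 183]
(240, 170) [0.5351 0.072  0.1513] [ 10   4 178]
(285, 160) [ 0.5841 -0.0425  0.0083] [106  25 110]
(320, 300) [ 0.2685 -0.1254  0.8031] [15 66 70]
(290, 190) [ 0.494  -0.0573  0.009 ] [105  24 105]
```

View pics/cab.png

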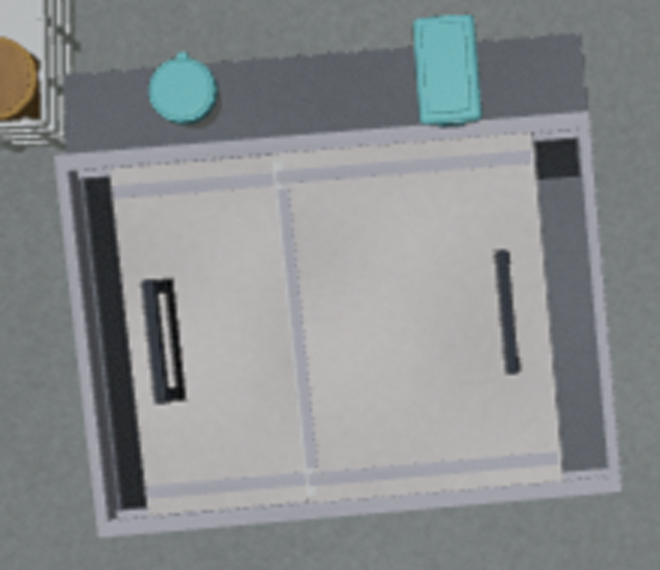

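View pics/box.png

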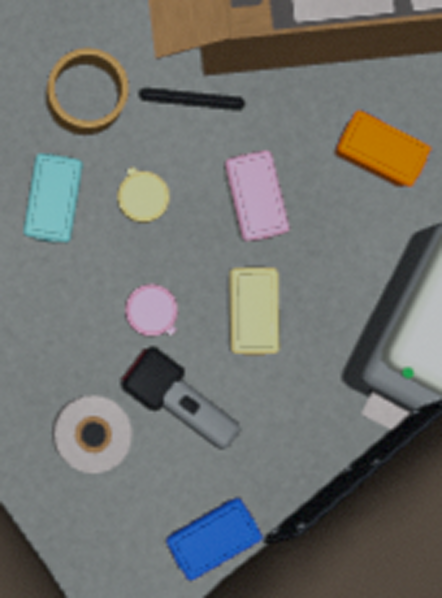

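```bash
cat >> h.py <<'E'
def boxes(c=None,verbose=True):
    c=c or cap("top"); P=cloud(c); hsv=cv2.cvtColor(c["pixels"],cv2.COLOR_BGR2HSV)
    z=P[...,2]
    m=((z>0.040)&(z<0.052)&(P[...,0]>.33)&(P[...,0]<.80)&(P[...,1]<-.12)&(P[...,1]>-.56)).astype(np.uint8)
    n,l,s,ce=cv2.connectedComponentsWithStats(m); out=[]
    for i in range(1,n):
        if s[i,4]<150: continue
        q=P[l==i]; rc=cv2.minAreaRect((q[:,:2]*1000).astype(np.float32))
        # refine centre: ray of pixel centroid at top plane
        p=ray(c,*ce[i],0.048)
        (w,h),a=rc[1],rc[2]
        ya=a if w<h else a+90   # world angle of the short side
        h0=np.median(hsv[l==i],0)
        print(ce[i].round(),s[i,4],"z%.4f"%np.median(q[:,2]),"rect",np.round(rc[0],1),"ray",(p[:2]*1000).round(1),"size",np.round(sorted(rc[1]),1),"short yaw",round((ya+90)%180-90,1),"hsv",h0)
E
python3 - <<'E'
from h import *
c=cap("top"); P=cloud(c); boxes(c)
px=[(113.7,106.7),(290.3,92.3),(302,218.3),(128.3,233.3)]
zz=[.190,.190,.132,.132]
q=np.array([ray(c,*a,z) for a,z in zip(px,zz)])
ctr=q[:,:2].mean(0); yaw=np.arctan2(*(q[0]+q[1]-q[2]-q[3])[1::-1])
for it in range(3):
    R=np.array([[np.cos(yaw),-np.sin(yaw)],[np.sin(yaw),np.cos(yaw)]])
    L=(P[...,:2]-ctr)@R
    h=P[...,2]-(.134+np.tan(np.radians(10))*L[...,0])
    m=(abs(h-.027)<.004)&(abs(L[...,0])<.18)&(abs(L[...,1])<.25)
    # rim only: expected frame
    rc=cv2.minAreaRect((P[m][:,:2]*1000).astype(np.float32))
    print(ctr,np.degrees(yaw),m.sum(),rc,np.median(h[m]))
    w,hh=rc[1]; a=rc[2] if w<hh else rc[2]-90
    ctr=np.array(rc[0])/1000; yaw=np.radians(a)
R=np.array([[np.cos(yaw),-np.sin(yaw)],[np.sin(yaw),np.cos(yaw)]])
L=(P[...,:2]-ctr)@R; h=P[...,2]-(.134+np.tan(np.radians(10))*L[...,0])
m=(h>.050)&(h<.062)&(abs(L[...,0])<.07)&(abs(L[...,1])<.22)
n,l,s,ce=cv2.connectedComponentsWithStats(m.astype(np.uint8))
for i in range(1,n): print("pull",s[i,4],L[l==i].mean(0).round(4),P[l==i].mean(0).round(4))
for (u,v) in [(244,78),(156,85)]: print("sample",L[v,u])
E
```

```text
[353. 118.] 227 z0.0470 rect [ 700.1 -244.1] ray [ 700.3 -244. ] size [89.2 89.2] short yaw 1.8 hsv [ 19. 125. 159.]
[418. 160.] 522 z0.0474 rect [ 577.9 -433.7] ray [ 577.5 -432.5] size [54.2 97.2] short yaw -77.9 hsv [151.  38. 186.]
[340. 161.] 526 z0.0469 rect [ 576. -204.] ray [ 575.3 -203.9] size [53.7 98. ] short yaw 80.1 hsv [ 91.  91. 188.]
[375. 160.] 269 z0.0476 rect [ 577.4 -305.7] ray [ 577.2 -304.9] size [56.  58.4] short yaw 62.8 hsv [ 31.  58. 189.]
[417. 204.] 539 z0.0472 rect [ 448.5 -426.5] ray [ 448.6 -426.3] size [53.6 93.3] short yaw 89.3 hsv [ 32.  58. 188.]
[378. 204.] 289 z0.0478 rect [ 450.3 -311.4] ray [ 448.6 -311.6] size [55.4 55.9] short yaw -0.8 hsv [146.  35. 191.]
[0.55228173 0.15339797] 4.92614248757869 8889 ((552.9398803710938, 155.322265625), (335.6177673339844, 470.5511169433594), 4.734216213226318) 0.025795746107548673
[0.55293988 0.15532227] 4.734216213226319 9006 ((552.9398803710938, 155.322265625), (335.6177673339844, 470.5511169433594), 4.734216213226318) 0.02584641509356273
[0.55293988 0.15532227] 4.734216213226319 9006 ((552.9398803710938, 155.322265625), (335.6177673339844, 470.5511169433594), 4.734216213226318) 0.02584641509356273
pull 184 [-0.0048 -0.149 ] [0.5605 0.0065 0.1892]
pull 200 [-0.0061  0.1571] [0.5339 0.3114 0.1889]
sample [ 0.20715867 -0.11736544]
sample [0.20675658 0.11104733]
```

```bash
cat >> h.py <<'E'
CAB=np.array([0.553,0.1553]); CY=np.radians(4.75)
def cw(x,y,z=None):
    p=CAB+np.array([np.cos(CY)*x-np.sin(CY)*y,np.sin(CY)*x+np.cos(CY)*y])
    return np.array([p[0],p[1],0 if z is None else z])
def wc(p):
    d=np.asarray(p)[:2]-CAB; return np.array([np.cos(CY)*d[0]+np.sin(CY)*d[1],-np.sin(CY)*d[0]+np.cos(CY)*d[1]])
E
python3 - <<'E'
from h import *
st(); p=cw(-.002,-.149,.30); print(p); mv(p,94.75)
E
```

```text
t 0.25 tcp [ 0.207  -0.6423  0.2261] jawyaw 107.86 w 0.0878 F [-0.1 -0.9 -0.1] J [-55.6  20.6   0.7  -0.  -70.1 -16.5]
[0.56334529 0.00664612 0.3       ]
t [-0.0735  0.5084  0.5382] a [ 1.311e+01 -1.000e-02 -4.000e-02] dist 0.744 rows 15
```

```bash
python3 -m creep '[{"tx":-0.05},{"tx":-0.074,"tz":0.04},{"tx":-0.074,"ty":0.03,"tz":0.08,"ax":4},{"tx":-0.074,"ty":0.06,"tz":0.12,"ax":8},{"tx":-0.074,"ty":0.09,"tz":0.16,"ax":13}]'
python3 - <<'E'
from h import *
st(); p=cw(-.002,-.149,.30); mv(p,94.75)
E
```

```text
t 0.25 tcp [ 0.207  -0.6423  0.2261] jawyaw 107.86 w 0.0878 F [-0.1 -0.9 -0.1] J [-55.6  20.6   0.7  -0.  -70.1 -16.5]
t [-0.0735  0.5084  0.5382] a [ 1.311e+01 -1.000e-02 -4.000e-02] dist 0.744 rows 15invalid input
```

```bash
python3 -m creep '[{"ax":0,"ay":0,"az":0,"tx":-0.05,"ty":0,"tz":0,"fingers":0.06}]'
```

```text
time_s: 0.35
tcp_pos: [0.206, -0.6389, 0.2691]
eef_rot: [94.6, 89.2, 112.4]
contact_force: [0.8, -0.6, 0.2]
gripper_width: 0.0839
```

```bash
python3 -m creep '[{"tx":-0.024,"tz":0.03,"fingers":0.06},{"tx":-0.024,"ty":0.03,"tz":0.07,"ax":4,"fingers":0.06}]'
```

```text
invalid input
```

```bash
python3 -m creep '[{"ax":4,"ay":0,"az":0,"tx":-0.024,"ty":0.03,"tz":0.03,"fingers":0.06},{"ax":8,"ay":0,"az":0,"tx":-0.024,"ty":0.06,"tz":0.06,"fingers":0.06},{"ax":13,"ay":0,"az":0,"tx":-0.024,"ty":0.09,"tz":0.09,"fingers":0.06},{"ax":13,"ay":0,"az":0,"tx":-0.024,"ty":0.12,"tz":0.12,"fingers":0.06},{"ax":13,"ay":0,"az":0,"tx":-0.024,"ty":0.15,"tz":0.15,"fingers":0.06}]'
python3 - <<'E'
from h import *
st(); p=cw(-.002,-.149,.30); mv(p,94.75)
E
```

```text
time_s: 0.85
tcp_pos: [0.3042, -0.4521, 0.3006]
eef_rot: [-13.5, 90.0, -8.6]
contact_force: [1.9, -0.5, -0.8]
gripper_width: 0.0602
t 0.85 tcp [ 0.3042 -0.4521  0.3006] jawyaw 94.84 w 0.0602 F [ 1.9 -0.5 -0.8] J [-35.5   5.9  -8.9  -0.  -75.2 -49.7]
t [0.0006 0.4352 0.2969] a [0.09 0.01 0.  ] dist 0.527 rows 11
```

```bash
python3 -m creep '[{"ax":0,"ay":0,"az":0,"tx":0,"ty":0.04,"tz":0.027,"fingers":0.05},{"ax":0,"ay":0,"az":0,"tx":0,"ty":0.08,"tz":0.054,"fingers":0.05},{"ax":0,"ay":0,"az":0,"tx":0,"ty":0.12,"tz":0.081,"fingers":0.05},{"ax":0,"ay":0,"az":0,"tx":0,"ty":0.16,"tz":0.108,"fingers":0.05},{"ax":0,"ay":0,"az":0,"tx":0,"ty":0.2,"tz":0.135,"fingers":0.05}]'
python3 - <<'E'
from h import *
st(); p=cw(-.002,-.149,.30); mv(p,94.75)
E
```

```text
time_s: 1.35
tcp_pos: [0.4218, -0.241, 0.3009]
eef_rot: [-8.6, 89.9, -3.7]
contact_force: [1.6, -0.9, 0.5]
gripper_width: 0.0503
t 1.35 tcp [ 0.4218 -0.241   0.3009] jawyaw 94.87 w 0.0503 F [ 1.6 -0.9  0.5] J [ -6.5  -0.1 -15.3  -0.  -74.8 -78.6]
t [0.001  0.2348 0.162 ] a [0.12 0.05 0.01] dist 0.285 rows 6
```

```bash
python3 -m creep '[{"ax":0,"ay":0,"az":0,"tx":0,"ty":0.04,"tz":0.027,"fingers":0.05},{"ax":0,"ay":0,"az":0,"tx":0,"ty":0.08,"tz":0.054,"fingers":0.05},{"ax":0,"ay":0,"az":0,"tx":0,"ty":0.12,"tz":0.081,"fingers":0.05},{"ax":0,"ay":0,"az":0,"tx":0,"ty":0.16,"tz":0.108,"fingers":0.05},{"ax":0,"ay":0,"az":0,"tx":0,"ty":0.2,"tz":0.135,"fingers":0.05}]'
python3 - <<'E'
from h import *
st(); p=cw(-.002,-.149,.30); mv(p,94.75)
E
```

```text
time_s: 1.85
tcp_pos: [0.5394, -0.0302, 0.3009]
eef_rot: [13.1, 90.0, 18.0]
contact_force: [-0.2, -1.2, 0.1]
gripper_width: 0.0496
t 1.85 tcp [ 0.5394 -0.0302  0.3009] jawyaw 94.89 w 0.0496 F [-0.2 -1.2  0.1] J [  17.6    5.4   -9.4   -0.   -75.1 -102.7]
t [0.0009 0.0346 0.027 ] a [ 0.14  0.04 -0.01] dist 0.044 rows 1
```

```bash
python3 -m creep '[{"ax":0,"ay":0,"az":0,"tx":0,"ty":0.033,"tz":0.027,"fingers":0.05},{"ax":0,"ay":0,"az":0,"tx":0.04,"ty":0.033,"tz":0.027,"fingers":0.05},{"ax":0,"ay":0,"az":0,"tx":0.04,"ty":0.033,"tz":0.027,"fingers":0.05}]'
python3 - <<'E'
from h import *
st(); p=cw(-.002,-.149,.162); mv(p,94.75); c=cap("wrist","w1"); c=cap("top","t1")
c=cap("wrist");P=cloud(c)
E
```

```text
time_s: 2.15
tcp_pos: [0.5606, 0.004, 0.2555]
eef_rot: [-178.9, 89.5, -173.9]
contact_force: [-0.4, -0.5, -0.9]
gripper_width: 0.05
t 2.15 tcp [0.5606 0.004  0.2555] jawyaw 94.93 w 0.05 F [-0.4 -0.5 -0.9] J [ 2.030e+01  9.100e+00 -1.100e+01 -1.000e-01 -7.040e+01 -1.054e+02]
t [0.0935 0.0024 0.0038] a [ 0.18 -0.49  0.01] dist 0.094 rows 2
```

View pics/w1.png

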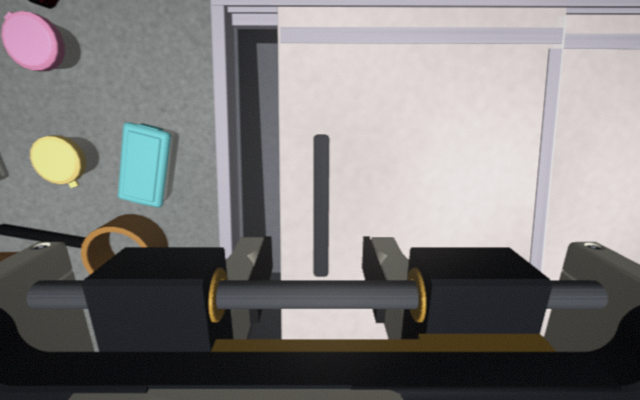

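```bash
python3 -m creep '[{"ax":0,"ay":0,"az":0,"tx":0.03,"ty":0.002,"tz":0.003,"fingers":0.05},{"ax":0,"ay":0,"az":0,"tx":0.06,"ty":0.002,"tz":0.003,"fingers":0.05},{"ax":0,"ay":0,"az":0,"tx":0.09,"ty":0.002,"tz":0.003,"fingers":0.05},{"ax":0,"ay":0,"az":0,"tx":0.09,"ty":0.002,"tz":0.003,"fingers":0.01},{"ax":0,"ay":0,"az":0,"tx":0.09,"ty":0.002,"tz":0.003,"fingers":0.0}]' 15
python3 - <<'E'
from h import *
st(); p=cw(-.002,-.149,.162); mv(p,94.75); print(wc(r.get_state()["tcp_pos"]))
E
```

```text
time_s: 2.8
tcp_pos: [0.5667, 0.0046, 0.1726]
eef_rot: [-14.8, 89.9, -9.9]
contact_force: [0.5, -0.6, 1.5]
gripper_width: 0.0392
t 2.8 tcp [0.5667 0.0046 0.1726] jawyaw 94.84 w 0.0392 F [ 0.5 -0.6  1.5] J [ 2.030e+01  1.280e+01 -1.770e+01  1.000e-01 -5.940e+01 -1.055e+02]
t [ 0.0106  0.0023 -0.0032] a [0.09 0.1  0.03] dist 0.011 rows 1
[ 0.00116102 -0.15131087]
```

```bash
python3 -m creep '[{"ax":0,"ay":0,"az":0,"tx":0.004,"ty":0.0,"tz":0,"fingers":0.03},{"ax":0,"ay":0,"az":0,"tx":0.004,"ty":0.0,"tz":0,"fingers":0.0},{"ax":0,"ay":0,"az":0,"tx":0.004,"ty":0.0,"tz":0,"fingers":0.0},{"ax":0,"ay":0,"az":0,"tx":0.004,"ty":0.0,"tz":0,"fingers":0.0},{"ax":0,"ay":0,"az":0,"tx":0.004,"ty":0.0,"tz":0,"fingers":0.0}]' 15
python3 - <<'E'
from h import *
st(); p=cw(-.002,-.149,.162); mv(p,94.75); print(wc(r.get_state()["tcp_pos"]))
E
```

```text
time_s: 3.3
tcp_pos: [0.5663, 0.0055, 0.1674]
eef_rot: [12.3, 89.9, 17.2]
contact_force: [-0.7, 1.0, 4.0]
gripper_width: 0.0119
t 3.3 tcp [0.5663 0.0055 0.1674] jawyaw 94.88 w 0.0119 F [-0.7  1.   4. ] J [  20.4   13.   -18.1    0.   -58.8 -105.5]
t [ 0.0054  0.0014 -0.0028] a [ 0.13  0.08 -0.02] dist 0.006 rows 1
[ 0.00082868 -0.15035481]
```

```bash
python3 -m creep '[{"ax":0,"ay":0,"az":0,"tx":0,"ty":0.015,"tz":0,"fingers":0},{"ax":0,"ay":0,"az":0,"tx":0,"ty":0.035,"tz":0,"fingers":0},{"ax":0,"ay":0,"az":0,"tx":0,"ty":0.06,"tz":0,"fingers":0},{"ax":0,"ay":0,"az":0,"tx":0,"ty":0.08,"tz":0,"fingers":0},{"ax":0,"ay":0,"az":0,"tx":0,"ty":0.1,"tz":0,"fingers":0}]' 15
python3 - <<'E'
from h import *
st(); print(wc(r.get_state()["tcp_pos"]))
E
```

```text
time_s: 3.8
tcp_pos: [0.5579, 0.105, 0.1674]
eef_rot: [-46.7, 89.9, -41.8]
contact_force: [2.7, -3.8, 2.8]
gripper_width: 0.0118
t 3.8 tcp [0.5579 0.105  0.1674] jawyaw 94.88 w 0.0118 F [ 2.7 -3.8  2.8] J [ 3.050e+01  1.310e+01 -1.800e+01  1.000e-01 -5.890e+01 -1.157e+02]
[ 0.0007344  -0.05055499]
```

```bash
python3 -m creep '[{"ax":0,"ay":0,"az":0,"tx":0,"ty":0.015,"tz":0,"fingers":0},{"ax":0,"ay":0,"az":0,"tx":0,"ty":0.027,"tz":0,"fingers":0},{"ax":0,"ay":0,"az":0,"tx":0,"ty":0.03,"tz":0,"fingers":0},{"ax":0,"ay":0,"az":0,"tx":0,"ty":0.031,"tz":0,"fingers":0}]' 15
python3 - <<'E'
from h import *
st(); print(wc(r.get_state()["tcp_pos"]))
E
```

```text
time_s: 4.2
tcp_pos: [0.5554, 0.1343, 0.1673]
eef_rot: [-78.5, 89.8, -73.6]
contact_force: [4.5, -13.1, 4.2]
gripper_width: 0.0118
t 4.2 tcp [0.5554 0.1343 0.1673] jawyaw 94.92 w 0.0118 F [  4.5 -13.1   4.2] J [  33.3   13.5  -17.5    0.2  -59.  -118.5]
[ 0.00067227 -0.02111722]
```

```bash
python3 -m creep '[{"ax":0,"ay":0,"az":0,"tx":0,"ty":-0.001,"tz":0,"fingers":0.06},{"ax":0,"ay":0,"az":0,"tx":0,"ty":-0.001,"tz":0,"fingers":0.06},{"ax":0,"ay":0,"az":0,"tx":-0.03,"ty":-0.001,"tz":0,"fingers":0.075},{"ax":0,"ay":0,"az":0,"tx":-0.08,"ty":-0.001,"tz":0,"fingers":0.075},{"ax":0,"ay":0,"az":0,"tx":-0.13,"ty":-0.001,"tz":0,"fingers":0.075}]' 15
python3 - <<'E'
from h import *
st(); c=cap("top","t2"); boxes(c); mv([.576,-.204,.30],80)
E
```

```text
time_s: 4.7
tcp_pos: [0.5541, 0.1347, 0.2973]
eef_rot: [-165.3, 89.9, -160.4]
contact_force: [1.8, 0.5, -0.3]
gripper_width: 0.0465
t 4.7 tcp [0.5541 0.1347 0.2973] jawyaw 94.88 w 0.0465 F [ 1.8  0.5 -0.3] J [  33.3    8.6   -6.2   -0.   -75.4 -118.4]
[353. 118.] 238 z0.0479 rect [ 699.8 -243.7] ray [ 700.6 -243.6] size [88.8 90.7] short yaw -88.1 hsv [ 19.  123.5 163.5]
[418. 160.] 520 z0.0470 rect [ 577.7 -433.6] ray [ 577.1 -433.1] size [55.1 96.6] short yaw -79.2 hsv [151.  37. 191.]
[340. 160.] 528 z0.0475 rect [ 576.1 -204. ] ray [ 575.9 -203.3] size [53.8 97.3] short yaw 80.1 hsv [ 91.  90. 193.]
[374. 160.] 271 z0.0477 rect [ 577.4 -305.7] ray [ 576.8 -304.4] size [56.  57.7] short yaw 62.7 hsv [ 31.  57. 193.]
[417. 204.] 526 z0.0471 rect [ 448.6 -426.7] ray [ 449.  -426.5] size [54.  93.4] short yaw 89.6 hsv [ 31.  58. 193.]
[378. 204.] 280 z0.0480 rect [ 450.1 -311.5] ray [ 448.7 -311.5] size [55.  55.7] short yaw -1.2 hsv [146.  34. 195.]
t [ 0.0067 -0.3396 -0.011 ] a [14.93  0.61 -0.19] dist 0.34 rows 7
```

View pics/t2.png

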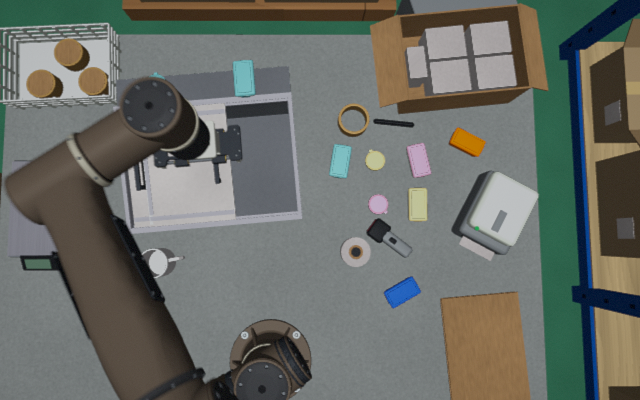

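```bash
python3 -m creep '[{"ax":3,"ay":0,"az":0,"tx":0,"ty":-0.048,"tz":-0.002,"fingers":0.078},{"ax":6,"ay":0,"az":0,"tx":0,"ty":-0.096,"tz":-0.004,"fingers":0.078},{"ax":9,"ay":0,"az":0,"tx":0,"ty":-0.144,"tz":-0.006,"fingers":0.078},{"ax":12,"ay":0,"az":0,"tx":0,"ty":-0.192,"tz":-0.008,"fingers":0.078},{"ax":15,"ay":0,"az":0,"tx":0,"ty":-0.24,"tz":-0.009,"fingers":0.078}]' 20
python3 - <<'E'
from h import *
st(); mv([.576,-.204,.15],80.1)
E
```

```text
time_s: 5.25
tcp_pos: [0.5659, -0.1065, 0.2965]
eef_rot: [75.1, 90.0, 64.9]
contact_force: [1.2, 0.1, 0.7]
gripper_width: 0.078
t 5.25 tcp [ 0.5659 -0.1065  0.2965] jawyaw 79.78 w 0.078 F [1.2 0.1 0.7] J [   8.8    9.    -5.7   -0.   -75.2 -109. ]
t [ 0.1465 -0.0942  0.0272] a [-0.32  0.01 -0.04] dist 0.176 rows 4
```

```bash
python3 -m creep '[{"ax":0,"ay":0,"az":0,"tx":0.0,"ty":-0.045,"tz":0.014,"fingers":0.078},{"ax":0,"ay":0,"az":0,"tx":0.02,"ty":-0.085,"tz":0.027,"fingers":0.078},{"ax":0,"ay":0,"az":0,"tx":0.06,"ty":-0.094,"tz":0.027,"fingers":0.078},{"ax":0,"ay":0,"az":0,"tx":0.1,"ty":-0.094,"tz":0.027,"fingers":0.078},{"ax":0,"ay":0,"az":0,"tx":0.13,"ty":-0.094,"tz":0.027,"fingers":0.078}]' 20
python3 - <<'E'
from h import *
c=cap("wrist","w3"); cap("top","t3"); st(); mv([.576,-.204,.017],80.1)
E
```

```text
time_s: 5.75
tcp_pos: [0.5749, -0.2028, 0.1636]
eef_rot: [164.8, 89.9, 154.5]
contact_force: [0.0, 0.6, -0.3]
gripper_width: 0.0779
t 5.85 tcp [ 0.5732 -0.2019  0.1617] jawyaw 79.79 w 0.078 F [-0.6 -0.1 -0.1] J [ -1.1  17.4 -12.8  -0.1 -60.3 -99.1]
t [ 0.1446 -0.0016  0.0044] a [-0.31 -0.49 -0.02] dist 0.145 rows 3
```

View pics/w3.png

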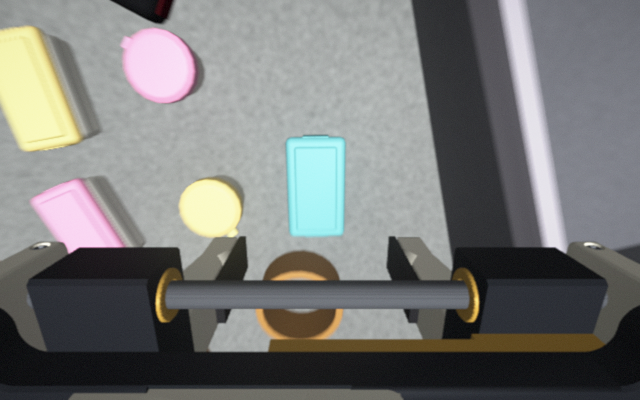

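```bash
python3 -m creep '[{"ax":0,"ay":0,"az":0,"tx":0.04,"ty":-0.001,"tz":0.003,"fingers":0.078},{"ax":0,"ay":0,"az":0,"tx":0.08,"ty":-0.001,"tz":0.003,"fingers":0.078},{"ax":0,"ay":0,"az":0,"tx":0.115,"ty":-0.001,"tz":0.003,"fingers":0.078},{"ax":0,"ay":0,"az":0,"tx":0.14,"ty":-0.001,"tz":0.003,"fingers":0.078},{"ax":0,"ay":0,"az":0,"tx":0.143,"ty":-0.001,"tz":0.003,"fingers":0.05}]' 20; python3 -m creep '[{"ax":0,"ay":0,"az":0,"tx":0,"ty":0,"tz":0,"fingers":0.03},{"ax":0,"ay":0,"az":0,"tx":0,"ty":0,"tz":0,"fingers":0.03},{"ax":0,"ay":0,"az":0,"tx":0,"ty":0,"tz":0,"fingers":0.03}]' 20
python3 - <<'E'
from h import *
st(); mv([.576,-.204,.017],80.1)
E
```

```text
time_s: 6.35
tcp_pos: [0.5781, -0.2035, 0.0219]
eef_rot: [-175.6, 89.8, 174.3]
contact_force: [-0.5, -0.3, 0.4]
gripper_width: 0.0741
time_s: 6.65
tcp_pos: [0.5806, -0.204, 0.0258]
eef_rot: [3.6, 89.8, -6.5]
contact_force: [-0.5, 1.0, 3.3]
gripper_width: 0.0539
t 6.65 tcp [ 0.5806 -0.204   0.0258] jawyaw 79.89 w 0.0539 F [-0.5  1.   3.3] J [ -1.2  26.  -20.4   0.  -43.4 -98.9]
t [ 0.0088 -0.0008 -0.0046] a [-0.21  0.21 -0.01] dist 0.01 rows 1
```

```bash
python3 -m creep '[{"ax":0,"ay":0,"az":0,"tx":-0.04,"ty":0,"tz":0,"fingers":0.03},{"ax":0,"ay":0,"az":0,"tx":-0.09,"ty":0,"tz":0,"fingers":0.03},{"ax":8,"ay":0,"az":0,"tx":-0.14,"ty":0,"tz":0,"fingers":0.03},{"ax":16,"ay":0,"az":0,"tx":-0.185,"ty":0.01,"tz":0,"fingers":0.03},{"ax":24,"ay":0,"az":0,"tx":-0.22,"ty":0.03,"tz":0,"fingers":0.03}]' 20
python3 - <<'E'
from h import *
st(); mv(cw(-.045,-.145,.245),4.75); cap("wrist","w4")
E
```

```text
time_s: 7.15
tcp_pos: [0.5846, -0.1751, 0.2485]
eef_rot: [28.6, 89.7, -5.9]
contact_force: [1.2, 0.5, -1.1]
gripper_width: 0.0537
t 7.15 tcp [ 0.5846 -0.1751  0.2485] jawyaw 55.46 w 0.0537 F [ 1.2  0.5 -1.1] J [   1.7   13.6   -6.2    0.   -69.9 -126.2]
t [ 0.0031  0.1135 -0.1564] a [50.71  0.17 -0.24] dist 0.193 rows 6
```

View pics/w4.png

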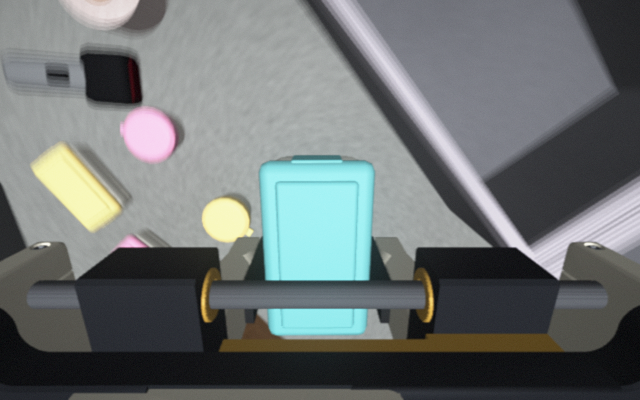

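```bash
cat >> h.py <<'E'
def mx(pos,yaw,tilt=True):
    s=r.get_state(); R0=Ro.from_euler('xyz',s["eef_rot"],degrees=True)
    y0=R0.as_matrix()[:,1]; cur=np.degrees(np.arctan2(y0[1],y0[0])); j=s["joints"]
    # continuous yaw from joints
    cur2=j[0]+j[5]+180
    t=R0.inv().apply(np.array(pos)-s["tcp_pos"]); ax=-(yaw-cur2)
    xx=R0.inv().apply([0,0,-1]); 
    n=max(np.linalg.norm(t)/.05,abs(ax)/8.5)
    print("t",t.round(4),"ax",round(ax,2),"tilt",np.degrees(np.cross([1,0,0],xx)).round(2),"rows",int(np.ceil(n)),"J6end~",round(j[5]+yaw-cur2,1))
E
python3 - <<'E'
from h import *
mx(cw(-.045,-.145,.25),184.75)
E
python3 -m creep '[{"ax":-8,"ay":0,"az":0,"tx":0,"ty":0.01,"tz":-0.02,"fingers":0.03},{"ax":-16,"ay":0,"az":0,"tx":0,"ty":0.025,"tz":-0.05,"fingers":0.03},{"ax":-25,"ay":0,"az":0,"tx":0,"ty":0.045,"tz":-0.08,"fingers":0.03},{"ax":-33,"ay":0,"az":0,"tx":0,"ty":0.07,"tz":-0.11,"fingers":0.03},{"ax":-42,"ay":0,"az":0,"tx":0,"ty":0.095,"tz":-0.13,"fingers":0.03}]' 20
python3 - <<'E'
from h import *
st();mx(cw(-.045,-.145,.25),184.75)
E
```

```text
t [ 0.0033  0.1089 -0.1587] ax -129.83 tilt [ 0.    0.66 -0.35] rows 16 J6end~ 2.9
time_s: 7.7
tcp_pos: [0.5287, -0.0216, 0.2449]
eef_rot: [20.7, 89.9, 28.6]
contact_force: [0.9, -0.0, -1.1]
gripper_width: 0.0538
t 7.7 tcp [ 0.5287 -0.0216  0.2449] jawyaw 97.84 w 0.0538 F [ 0.9 -0.  -1.1] J [  18.9    6.   -16.1   -0.   -67.8 -101.1]
t [-0.0051  0.0295 -0.0046] ax -86.9 tilt [ 0.    0.12 -0.04] rows 11 J6end~ -14.1
```

```bash
python3 -m creep '[{"ax":-8,"ay":0,"az":0,"tx":0,"ty":0.01,"tz":0,"fingers":0.03},{"ax":-16,"ay":0,"az":0,"tx":0,"ty":0.02,"tz":-0.003,"fingers":0.03},{"ax":-25,"ay":0,"az":0,"tx":0,"ty":0.029,"tz":-0.005,"fingers":0.03},{"ax":-33,"ay":0,"az":0,"tx":0,"ty":0.029,"tz":-0.005,"fingers":0.03},{"ax":-42,"ay":0,"az":0,"tx":0,"ty":0.029,"tz":-0.005,"fingers":0.03}]' 20; 
python3 -m creep '[{"ax":-8,"ay":0,"az":0,"tx":0,"ty":0,"tz":0,"fingers":0.03},{"ax":-16,"ay":0,"az":0,"tx":0,"ty":0,"tz":0,"fingers":0.03},{"ax":-25,"ay":0,"az":0,"tx":0,"ty":0,"tz":0,"fingers":0.03},{"ax":-33,"ay":0,"az":0,"tx":0,"ty":0,"tz":0,"fingers":0.03},{"ax":-42,"ay":0,"az":0,"tx":0,"ty":0,"tz":0,"fingers":0.03}]' 20
python3 - <<'E'
from h import *
st();mx(cw(-.045,-.145,.045),184.75); cap("wrist","w5"); cap("top","t5")
E
```

```text
time_s: 8.2
tcp_pos: [0.5211, 0.0057, 0.2446]
eef_rot: [-22.1, 89.9, 27.4]
contact_force: [0.3, -1.0, -1.2]
gripper_width: 0.0542
time_s: 8.7
tcp_pos: [0.5211, 0.0053, 0.2445]
eef_rot: [-63.9, 89.9, 27.1]
contact_force: [0.1, -0.7, -1.0]
gripper_width: 0.0541
t 8.7 tcp [0.5211 0.0053 0.2445] jawyaw -178.96 w 0.0541 F [ 0.1 -0.7 -1. ] J [ 22.2   5.2 -17.   -0.  -67.7 -21.1]
t [0.1995 0.0012 0.0017] ax -3.71 tilt [-0.    0.04  0.08] rows 4 J6end~ -17.4
```

View pics/w5.png

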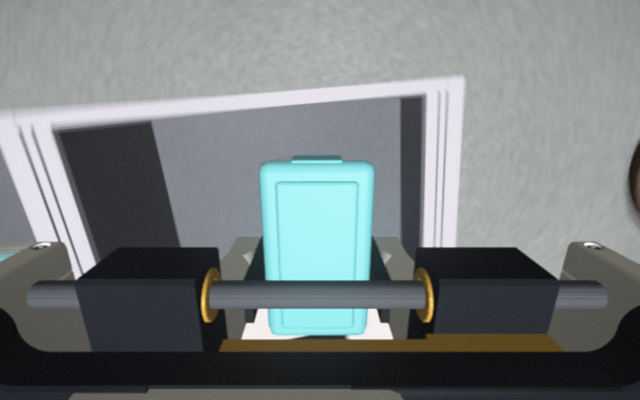

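View pics/t5.png

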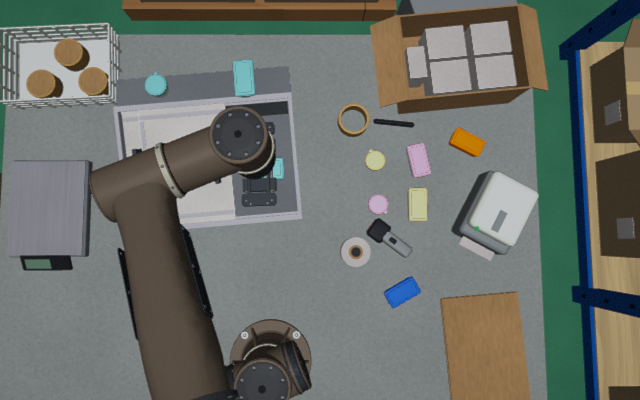

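```bash
python3 -m creep '[{"ax":-3.7,"ay":0,"az":0,"tx":0.03,"ty":-0.004,"tz":0.002,"fingers":0.03},{"ax":-3.7,"ay":0,"az":0,"tx":0.07,"ty":-0.004,"tz":0.002,"fingers":0.03},{"ax":-3.7,"ay":0,"az":0,"tx":0.11,"ty":-0.004,"tz":0.002,"fingers":0.03},{"ax":-3.7,"ay":0,"az":0,"tx":0.145,"ty":-0.004,"tz":0.002,"fingers":0.03},{"ax":-3.7,"ay":0,"az":0,"tx":0.165,"ty":-0.004,"tz":0.002,"fingers":0.03}]' 20
python3 - <<'E'
from h import *
st();mx(cw(-.040,-.145,.041),184.75)
E
```

```text
time_s: 9.3
tcp_pos: [0.5238, 0.0069, 0.0764]
eef_rot: [96.6, 89.9, -169.3]
contact_force: [0.6, 0.8, -1.8]
gripper_width: 0.0537
t 9.3 tcp [0.5238 0.0069 0.0764] jawyaw -175.95 w 0.0537 F [ 0.6  0.8 -1.8] J [ 22.2  15.2 -29.3  -0.  -45.7 -18.1]
t [ 0.0354 -0.0015  0.0005] ax -0.68 tilt [ 0.   -0.02 -0.14] rows 1 J6end~ -17.5
```

```bash
python3 -m creep '[{"ax":-0.7,"ay":0,"az":0,"tx":0.015,"ty":-0.001,"tz":0,"fingers":0.03},{"ax":-0.7,"ay":0,"az":0,"tx":0.027,"ty":-0.001,"tz":0,"fingers":0.03},{"ax":-0.7,"ay":0,"az":0,"tx":0.032,"ty":-0.001,"tz":0,"fingers":0.03},{"ax":-0.7,"ay":0,"az":0,"tx":0.034,"ty":-0.001,"tz":0,"fingers":0.03}]' 20
python3 - <<'E'
from h import *
st();
E
```

```text
time_s: 9.7
tcp_pos: [0.5263, 0.0074, 0.0446]
eef_rot: [-116.6, 90.0, -21.6]
contact_force: [0.2, 0.2, -1.0]
gripper_width: 0.0535
t 9.7 tcp [0.5263 0.0074 0.0446] jawyaw -175.04 w 0.0535 F [ 0.2  0.2 -1. ] J [ 22.2  17.9 -30.9   0.  -41.2 -17.2]
```

```bash
python3 -m creep '[{"ax":0,"ay":0,"az":0,"tx":0.003,"ty":0,"tz":0,"fingers":0.03},{"ax":0,"ay":0,"az":0,"tx":0.006,"ty":0,"tz":0,"fingers":0.03},{"ax":0,"ay":0,"az":0,"tx":0.006,"ty":0,"tz":0,"fingers":0.03}]' 20
python3 - <<'E'
from h import *
st();
E
```

```text
time_s: 10.0
tcp_pos: [0.5263, 0.0074, 0.0387]
eef_rot: [-64.6, 90.0, 30.4]
contact_force: [0.4, -1.0, -0.7]
gripper_width: 0.054
t 10.0 tcp [0.5263 0.0074 0.0387] jawyaw -174.97 w 0.054 F [ 0.4 -1.  -0.7] J [ 22.2  18.4 -31.2  -0.  -40.4 -17.1]
```

```bash
python3 -m creep '[{"ax":0,"ay":0,"az":0,"tx":0.002,"ty":0,"tz":0,"fingers":0.075},{"ax":0,"ay":0,"az":0,"tx":0.002,"ty":0,"tz":0,"fingers":0.075},{"ax":0,"ay":0,"az":0,"tx":-0.02,"ty":0,"tz":0,"fingers":0.075},{"ax":0,"ay":0,"az":0,"tx":-0.05,"ty":0,"tz":0,"fingers":0.075},{"ax":0,"ay":0,"az":0,"tx":-0.07,"ty":-0.02,"tz":0,"fingers":0.02}]' 20; 
python3 -m creep '[{"ax":0,"ay":0,"az":0,"tx":0,"ty":-0.03,"tz":0,"fingers":0},{"ax":0,"ay":0,"az":0,"tx":0,"ty":-0.05,"tz":0,"fingers":0},{"ax":0,"ay":0,"az":0,"tx":0.00,"ty":-0.05,"tz":0,"fingers":0},{"ax":0,"ay":0,"az":0,"tx":0.0,"ty":-0.05,"tz":0,"fingers":0}]' 20
python3 - <<'E'
from h import *
st();print(wc(r.get_state()["tcp_pos"])); c=cap("wrist","w6");cap("top","t6")
E
```

```text
time_s: 10.5
tcp_pos: [0.5452, 0.009, 0.1106]
eef_rot: [-56.7, 90.0, 38.3]
contact_force: [1.5, 0.7, -0.6]
gripper_width: 0.0707
time_s: 10.9
tcp_pos: [0.5956, 0.0134, 0.1081]
eef_rot: [91.3, 89.9, -173.7]
contact_force: [-1.1, -0.5, -0.6]
gripper_width: 0.0404
t 10.9 tcp [0.5956 0.0134 0.1081] jawyaw -174.98 w 0.0404 F [-1.1 -0.5 -0.6] J [ 20.1  19.  -18.4  -0.  -52.7 -15. ]
[ 0.03073604 -0.14490772]
```

View pics/w6.png

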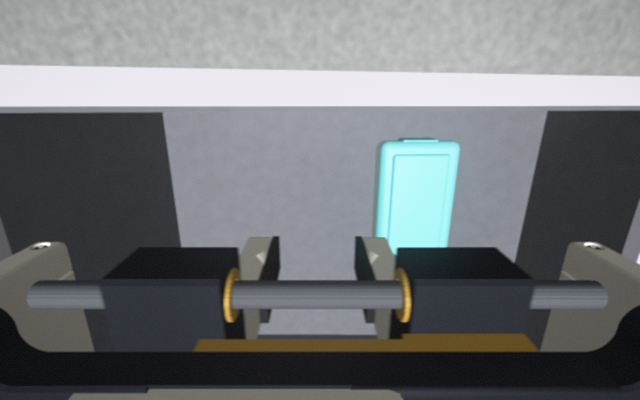

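```bash
python3 -m creep '[{"ax":0,"ay":0,"az":0,"tx":0,"ty":0,"tz":0,"fingers":0},{"ax":0,"ay":0,"az":0,"tx":0,"ty":0,"tz":0,"fingers":0},{"ax":0,"ay":0,"az":0,"tx":0.035,"ty":0,"tz":0,"fingers":0},{"ax":0,"ay":0,"az":0,"tx":0.07,"ty":0,"tz":0,"fingers":0},{"ax":0,"ay":0,"az":0,"tx":0.07,"ty":0.01,"tz":0,"fingers":0}]' 20; 
python3 -m creep '[{"ax":0,"ay":0,"az":0,"tx":0,"ty":0.015,"tz":0,"fingers":0},{"ax":0,"ay":0,"az":0,"tx":0,"ty":0.03,"tz":0,"fingers":0},{"ax":0,"ay":0,"az":0,"tx":0.00,"ty":0.045,"tz":0,"fingers":0},{"ax":0,"ay":0,"az":0,"tx":0.0,"ty":0.06,"tz":0,"fingers":0},{"ax":0,"ay":0,"az":0,"tx":0.0,"ty":0.063,"tz":0,"fingers":0}]' 20
python3 - <<'E'
from h import *
st();print(wc(r.get_state()["tcp_pos"])); c=cap("wrist","w7")
E
```

```text
time_s: 11.5
tcp_pos: [0.5831, 0.0119, 0.0344]
eef_rot: [99.3, 89.6, -165.7]
contact_force: [-0.6, -0.6, -0.1]
gripper_width: 0.0005
time_s: 12.0
tcp_pos: [0.5221, 0.007, 0.0401]
eef_rot: [-71.8, 89.9, 23.3]
contact_force: [0.5, -0.1, 0.4]
gripper_width: 0.0001
t 12.0 tcp [0.5221 0.007  0.0401] jawyaw -174.94 w 0.0001 F [ 0.5 -0.1  0.4] J [ 22.3  17.9 -31.7  -0.  -40.3 -17.3]
[-0.0430522  -0.14520627]
```

View pics/w7.png

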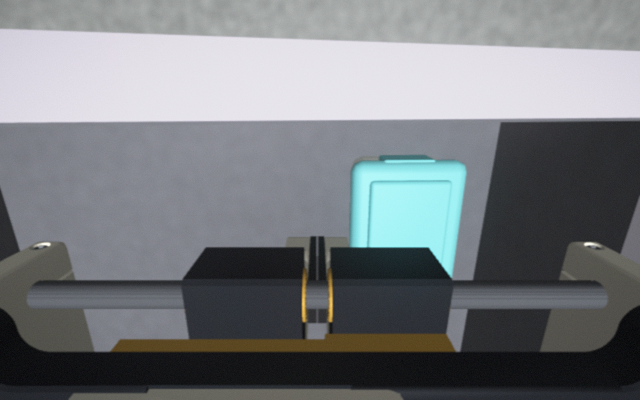

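```bash
python3 -m creep '[{"ax":0,"ay":0,"az":0,"tx":-0.04,"ty":-0.005,"tz":0,"fingers":0.0},{"ax":0,"ay":0,"az":0,"tx":-0.09,"ty":-0.005,"tz":0,"fingers":0.05},{"ax":0,"ay":0,"az":0,"tx":-0.14,"ty":-0.005,"tz":0,"fingers":0.078},{"ax":8,"ay":0,"az":0,"tx":-0.18,"ty":-0.01,"tz":0.02,"fingers":0.078},{"ax":16,"ay":0,"az":0,"tx":-0.2,"ty":-0.015,"tz":0.06,"fingers":0.078}]' 20
python3 - <<'E'
from h import *
st();mx([.577,-.433,.24],102); c=cap("top","t7"); boxes(c)
E
```

```text
time_s: 12.55
tcp_pos: [0.5349, 0.0677, 0.2442]
eef_rot: [-63.4, 89.6, 15.2]
contact_force: [1.4, 0.0, -0.8]
gripper_width: 0.0267
t 12.55 tcp [0.5349 0.0677 0.2442] jawyaw 168.6 w 0.0267 F [ 1.4  0.  -0.8] J [ 28.1   6.8 -15.3   0.1 -67.5 -39.6]
t [ 0.0035 -0.1402 -0.4825] ax 66.56 tilt [-0.    0.18  0.36] rows 11 J6end~ -106.1
[355. 116.] 184 z0.0476 rect [ 704.  -246.3] ray [ 707.8 -248.2] size [82.2 89.7] short yaw -35.3 hsv [ 19.  123.5 167. ]
[456. 138.] 153 z0.0470 rect [ 645.7 -551.9] ray [ 641.7 -546.5] size [36.3 57.3] short yaw 66.1 hsv [ 19. 255. 192.]
[418. 160.] 519 z0.0474 rect [ 577.7 -433.5] ray [ 577.  -432.6] size [54.3 97.4] short yaw -77.4 hsv [151.  37. 193.]
[374. 160.] 252 z0.0481 rect [ 577.5 -305.6] ray [ 577.2 -304.2] size [55.9 57. ] short yaw 62.1 hsv [ 32.  56. 195.]
[417. 204.] 554 z0.0470 rect [ 448.6 -427. ] ray [ 448.7 -426.1] size [53.3 93.5] short yaw 89.6 hsv [ 31.  57. 194.]
[378. 204.] 283 z0.0474 rect [ 450.2 -311.6] ray [ 448.7 -311.9] size [55.5 55.6] short yaw -1.0 hsv [146.  33. 197.]
```

View pics/t7.png

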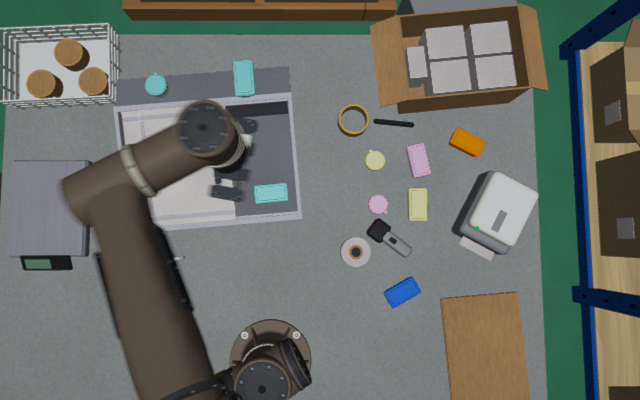

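```bash
python3 -m creep '[{"ax":7,"ay":0,"az":0,"tx":0,"ty":-0.013,"tz":-0.045,"fingers":0.078},{"ax":14,"ay":0,"az":0,"tx":0,"ty":-0.026,"tz":-0.09,"fingers":0.078},{"ax":21,"ay":0,"az":0,"tx":0,"ty":-0.039,"tz":-0.135,"fingers":0.078},{"ax":28,"ay":0,"az":0,"tx":0,"ty":-0.052,"tz":-0.18,"fingers":0.078},{"ax":35,"ay":0,"az":0,"tx":0,"ty":-0.065,"tz":-0.225,"fingers":0.078}]' 20
python3 - <<'E'
from h import *
st();mx([.577,-.433,.15],102)
E
```

```text
time_s: 13.1
tcp_pos: [0.5543, -0.1669, 0.2395]
eef_rot: [-55.0, 89.9, -11.1]
contact_force: [0.3, 0.8, 0.9]
gripper_width: 0.0708
t 13.1 tcp [ 0.5543 -0.1669  0.2395] jawyaw 133.81 w 0.0708 F [0.3 0.8 0.9] J [  2.6  11.  -10.7   0.  -68.2 -48.8]
t [ 0.0896 -0.2076 -0.1679] ax 31.81 tilt [-0.    0.04  0.05] rows 6 J6end~ -80.6
```

```bash
python3 -m creep '[{"ax":7,"ay":0,"az":0,"tx":0,"ty":-0.038,"tz":-0.031,"fingers":0.078},{"ax":14,"ay":0,"az":0,"tx":0,"ty":-0.076,"tz":-0.062,"fingers":0.078},{"ax":21,"ay":0,"az":0,"tx":0,"ty":-0.114,"tz":-0.093,"fingers":0.078},{"ax":28,"ay":0,"az":0,"tx":0.01,"ty":-0.152,"tz":-0.123,"fingers":0.078},{"ax":32,"ay":0,"az":0,"tx":0.03,"ty":-0.187,"tz":-0.151,"fingers":0.078}]' 20
python3 - <<'E'
from h import *
st();mx([.577,-.433,.15],102)
E
```

```text
time_s: 13.6
tcp_pos: [0.5765, -0.4076, 0.2106]
eef_rot: [-43.9, 89.8, -32.1]
contact_force: [1.4, 0.4, 0.7]
gripper_width: 0.0784
t 13.6 tcp [ 0.5765 -0.4076  0.2106] jawyaw 101.79 w 0.0784 F [1.4 0.4 0.7] J [-19.5  23.8   3.5   0.1 -69.5 -58.8]
t [ 0.0607 -0.0249 -0.0049] ax -0.22 tilt [-0.    0.17  0.16] rows 2 J6end~ -58.5
```

```bash
python3 -m creep '[{"ax":0,"ay":0,"az":0,"tx":0.02,"ty":-0.025,"tz":-0.005,"fingers":0.078},{"ax":0,"ay":0,"az":0,"tx":0.06,"ty":-0.025,"tz":-0.005,"fingers":0.078},{"ax":0,"ay":0,"az":0,"tx":0.06,"ty":-0.025,"tz":-0.005,"fingers":0.078}]' 20
python3 - <<'E'
from h import *
c=cap("wrist","w8");st();mx([.577,-.433,.018],102); boxes()
E
```

```text
time_s: 13.9
tcp_pos: [0.5726, -0.4293, 0.1424]
eef_rot: [136.6, 89.4, 148.5]
contact_force: [-0.5, 0.4, -1.6]
gripper_width: 0.0779
t 13.95 tcp [ 0.5741 -0.4296  0.146 ] jawyaw 102.01 w 0.0779 F [ 0.  -0.4  0.4] J [-21.3  27.6   1.   -0.  -63.7 -56.7]
t [ 0.128  -0.0044  0.0028] ax 0.01 tilt [ 0.   -0.28 -0.2 ] rows 3 J6end~ -56.7
[422. 171.] 154 z0.0472 rect [ 545.8 -440.6] ray [ 544.  -441.2] size [31.7 54.6] short yaw 16.1 hsv [151.  37. 197.]
[417. 204.] 531 z0.0471 rect [ 448.6 -426.8] ray [ 448.6 -426.4] size [53.6 93.5] short yaw 89.3 hsv [ 31.  56. 201.]
[379. 205.] 234 z0.0479 rect [ 450.4 -314.1] ray [ 447.  -316.2] size [50.5 55.6] short yaw -89.8 hsv [145.5  33.  203. ]
```

View pics/w8.png

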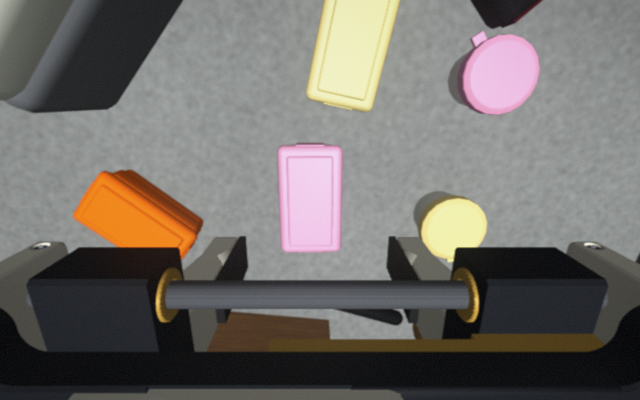

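```bash
python3 -m creep '[{"ax":0,"ay":0,"az":0,"tx":0.04,"ty":-0.004,"tz":0.003,"fingers":0.078},{"ax":0,"ay":0,"az":0,"tx":0.08,"ty":-0.004,"tz":0.003,"fingers":0.078},{"ax":0,"ay":0,"az":0,"tx":0.11,"ty":-0.004,"tz":0.003,"fingers":0.078},{"ax":0,"ay":0,"az":0,"tx":0.13,"ty":-0.004,"tz":0.003,"fingers":0.075},{"ax":0,"ay":0,"az":0,"tx":0.13,"ty":-0.004,"tz":0.003,"fingers":0.03}]' 20; python3 -m creep '[{"ax":0,"ay":0,"az":0,"tx":0,"ty":0,"tz":0,"fingers":0.03},{"ax":0,"ay":0,"az":0,"tx":0,"ty":0,"tz":0,"fingers":0.03},{"ax":0,"ay":0,"az":0,"tx":0,"ty":0,"tz":0,"fingers":0.03}]' 20
python3 - <<'E'
from h import *
st()
E
```

```text
time_s: 14.5
tcp_pos: [0.5797, -0.4322, 0.0182]
eef_rot: [146.5, 89.9, 158.7]
contact_force: [0.4, -0.0, 0.0]
gripper_width: 0.0713
time_s: 14.8
tcp_pos: [0.5814, -0.4337, 0.0217]
eef_rot: [-37.5, 89.8, -25.4]
contact_force: [0.2, 2.4, 8.6]
gripper_width: 0.0539
t 14.8 tcp [ 0.5814 -0.4337  0.0217] jawyaw 102.09 w 0.0539 F [0.2 2.4 8.6] J [-21.4  34.4  -5.1   0.  -50.2 -56.5]
```

```bash
python3 -m creep '[{"ax":0,"ay":0,"az":0,"tx":-0.04,"ty":0,"tz":0,"fingers":0.03},{"ax":0,"ay":0,"az":0,"tx":-0.09,"ty":0,"tz":0,"fingers":0.03},{"ax":-8,"ay":0,"az":0,"tx":-0.135,"ty":0.01,"tz":0,"fingers":0.03},{"ax":-16,"ay":0,"az":0,"tx":-0.18,"ty":0.03,"tz":0,"fingers":0.03},{"ax":-24,"ay":0,"az":0,"tx":-0.215,"ty":0.06,"tz":0,"fingers":0.03}]' 20
python3 - <<'E'
from h import *
st(); mx(cw(.04,-.145,.245),184.75)
E
```

```text
time_s: 15.3
tcp_pos: [0.5672, -0.3751, 0.2375]
eef_rot: [-64.7, 89.8, -28.3]
contact_force: [0.6, 0.6, -2.2]
gripper_width: 0.0542
t 15.3 tcp [ 0.5672 -0.3751  0.2375] jawyaw 126.31 w 0.0542 F [ 0.6  0.6 -2.2] J [-17.1  20.5   2.1   0.  -71.3 -36.6]
t [-0.008   0.2913  0.2609] ax -58.46 tilt [-0.    0.09  0.19] rows 8 J6end~ 21.8
```

```bash
python3 -m creep '[{"ax":-8,"ay":0,"az":0,"tx":-0.008,"ty":0.036,"tz":0.033,"fingers":0.03},{"ax":-16,"ay":0,"az":0,"tx":-0.008,"ty":0.073,"tz":0.065,"fingers":0.03},{"ax":-24,"ay":0,"az":0,"tx":-0.008,"ty":0.109,"tz":0.098,"fingers":0.03},{"ax":-32,"ay":0,"az":0,"tx":-0.008,"ty":0.146,"tz":0.13,"fingers":0.03},{"ax":-40,"ay":0,"az":0,"tx":-0.008,"ty":0.182,"tz":0.163,"fingers":0.03}]' 20
python3 - <<'E'
from h import *
st(); mx(cw(.04,-.145,.245),184.75)
E
```

```text
time_s: 15.8
tcp_pos: [0.5913, -0.1295, 0.2428]
eef_rot: [-64.5, 89.9, 11.9]
contact_force: [0.8, 0.3, -2.8]
gripper_width: 0.054
t 15.8 tcp [ 0.5913 -0.1295  0.2428] jawyaw 166.37 w 0.054 F [ 0.8  0.3 -2.8] J [  6.1  13.4  -7.2  -0.  -69.3 -19.7]
t [-0.0021  0.0207  0.1428] ax -18.38 tilt [-0.    0.04  0.09] rows 3 J6end~ -1.4
```

```bash
python3 -m creep '[{"ax":-6,"ay":0,"az":0,"tx":0,"ty":0.007,"tz":0.045,"fingers":0.03},{"ax":-12,"ay":0,"az":0,"tx":0,"ty":0.014,"tz":0.09,"fingers":0.03},{"ax":-18.4,"ay":0,"az":0,"tx":0,"ty":0.021,"tz":0.13,"fingers":0.03},{"ax":-18.4,"ay":0,"az":0,"tx":0,"ty":0.021,"tz":0.143,"fingers":0.03},{"ax":-18.4,"ay":0,"az":0,"tx":0,"ty":0.021,"tz":0.143,"fingers":0.03}]' 20
python3 - <<'E'
from h import *
st(); mx(cw(.04,-.145,.04),184.75); cap("wrist","w9")
E
```

```text
time_s: 16.3
tcp_pos: [0.606, 0.0144, 0.2423]
eef_rot: [-67.5, 89.9, 27.1]
contact_force: [0.4, -0.8, -1.6]
gripper_width: 0.0536
t 16.3 tcp [0.606  0.0144 0.2423] jawyaw -175.43 w 0.0536 F [ 0.4 -0.8 -1.6] J [ 19.8  13.5  -7.1  -0.  -69.3 -15.2]
t [ 0.2023  0.0014 -0.0003] ax -0.18 tilt [-0.    0.03  0.06] rows 5 J6end~ -15.1
```

View pics/w9.png

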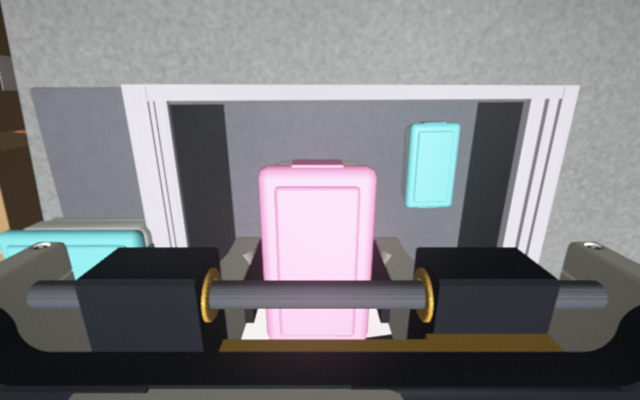

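```bash
python3 -m creep '[{"ax":0,"ay":0,"az":0,"tx":0.03,"ty":0.001,"tz":0,"fingers":0.03},{"ax":0,"ay":0,"az":0,"tx":0.07,"ty":0.001,"tz":0,"fingers":0.03},{"ax":0,"ay":0,"az":0,"tx":0.115,"ty":0.001,"tz":0,"fingers":0.03},{"ax":0,"ay":0,"az":0,"tx":0.155,"ty":0.001,"tz":0,"fingers":0.03},{"ax":0,"ay":0,"az":0,"tx":0.18,"ty":0.001,"tz":0,"fingers":0.03}]' 20
python3 - <<'E'
from h import *
st();mx(cw(.040,-.145,.037),184.75)
E
```

```text
time_s: 16.85
tcp_pos: [0.6031, 0.0103, 0.0589]
eef_rot: [98.1, 89.8, -167.6]
contact_force: [-0.6, 0.2, -2.2]
gripper_width: 0.0539
t 16.85 tcp [0.6031 0.0103 0.0589] jawyaw -175.72 w 0.0539 F [-0.6  0.2 -2.2] J [ 19.5  22.9 -20.1  -0.  -47.2 -15.2]
t [ 0.0219 -0.0022  0.0037] ax -0.45 tilt [ 0.   -0.03 -0.18] rows 1 J6end~ -14.8
```

```bash
python3 -m creep '[{"ax":0,"ay":0,"az":0,"tx":0.01,"ty":0,"tz":0.002,"fingers":0.03},{"ax":0,"ay":0,"az":0,"tx":0.018,"ty":0,"tz":0.002,"fingers":0.03},{"ax":0,"ay":0,"az":0,"tx":0.023,"ty":0,"tz":0.002,"fingers":0.03},{"ax":0,"ay":0,"az":0,"tx":0.025,"ty":0,"tz":0.002,"fingers":0.03},{"ax":0,"ay":0,"az":0,"tx":0.025,"ty":0,"tz":0.002,"fingers":0.03}]' 20
python3 - <<'E'
from h import *
st();
E
```

```text
time_s: 17.35
tcp_pos: [0.6052, 0.0144, 0.0374]
eef_rot: [-78.3, 89.9, 16.1]
contact_force: [0.1, 0.5, -1.5]
gripper_width: 0.0537
t 17.35 tcp [0.6052 0.0144 0.0374] jawyaw -175.55 w 0.0537 F [ 0.1  0.5 -1.5] J [ 19.8  24.5 -21.1   0.  -44.4 -15.4]
```

```bash
python3 -m creep '[{"ax":0,"ay":0,"az":0,"tx":0.003,"ty":0,"tz":0,"fingers":0.03},{"ax":0,"ay":0,"az":0,"tx":0.003,"ty":0,"tz":0,"fingers":0.075},{"ax":0,"ay":0,"az":0,"tx":0.003,"ty":0,"tz":0,"fingers":0.075},{"ax":0,"ay":0,"az":0,"tx":-0.02,"ty":0,"tz":0,"fingers":0.075},{"ax":0,"ay":0,"az":0,"tx":-0.06,"ty":0,"tz":0,"fingers":0.02}]' 20; 
python3 -m creep '[{"ax":0,"ay":0,"az":0,"tx":-0.015,"ty":0.02,"tz":0,"fingers":0},{"ax":0,"ay":0,"az":0,"tx":-0.015,"ty":0.05,"tz":0,"fingers":0},{"ax":0,"ay":0,"az":0,"tx":-0.015,"ty":0.053,"tz":0,"fingers":0},{"ax":0,"ay":0,"az":0,"tx":-0.015,"ty":0.053,"tz":0,"fingers":0},{"ax":0,"ay":0,"az":0,"tx":-0.015,"ty":0.053,"tz":0,"fingers":0}]' 20
python3 - <<'E'
from h import *
st();print(wc(r.get_state()["tcp_pos"])); c=cap("wrist","w10")
E
```

```text
time_s: 17.85
tcp_pos: [0.6029, 0.0139, 0.0949]
eef_rot: [100.9, 89.7, -164.7]
contact_force: [1.0, 0.3, -0.4]
gripper_width: 0.0702
time_s: 18.35
tcp_pos: [0.5526, 0.0104, 0.1119]
eef_rot: [-92.5, 89.9, 2.0]
contact_force: [-0.1, -0.2, -0.0]
gripper_width: 0.0324
t 18.35 tcp [0.5526 0.0104 0.1119] jawyaw -175.53 w 0.0324 F [-0.1 -0.2 -0. ] J [ 21.4  15.  -23.7   0.  -51.2 -16.9]
[-0.01239006 -0.14439835]
```

View pics/w10.png

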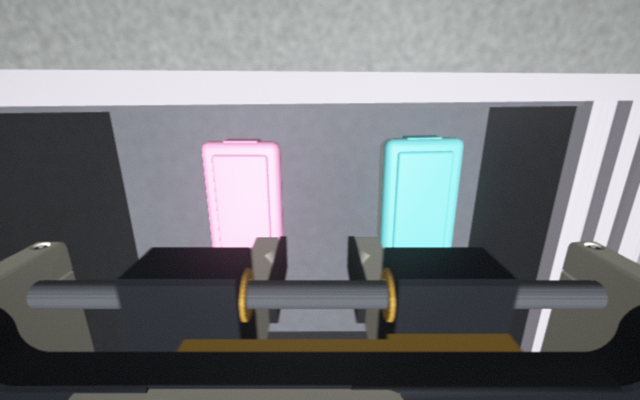

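```bash
python3 -m creep '[{"ax":0,"ay":0,"az":0,"tx":0,"ty":0.006,"tz":0,"fingers":0},{"ax":0,"ay":0,"az":0,"tx":0,"ty":0.006,"tz":0,"fingers":0},{"ax":0,"ay":0,"az":0,"tx":0.035,"ty":0.006,"tz":0,"fingers":0},{"ax":0,"ay":0,"az":0,"tx":0.073,"ty":0.006,"tz":0,"fingers":0},{"ax":0,"ay":0,"az":0,"tx":0.073,"ty":-0.005,"tz":0,"fingers":0}]' 20; 
python3 -m creep '[{"ax":0,"ay":0,"az":0,"tx":0,"ty":-0.015,"tz":0,"fingers":0},{"ax":0,"ay":0,"az":0,"tx":0,"ty":-0.03,"tz":0,"fingers":0},{"ax":0,"ay":0,"az":0,"tx":0.00,"ty":-0.042,"tz":0,"fingers":0},{"ax":0,"ay":0,"az":0,"tx":0.0,"ty":-0.05,"tz":0,"fingers":0},{"ax":0,"ay":0,"az":0,"tx":0.0,"ty":-0.05,"tz":0,"fingers":0}]' 20
python3 - <<'E'
from h import *
st();print(wc(r.get_state()["tcp_pos"])); c=cap("wrist","w11")
E
```

```text
time_s: 18.9
tcp_pos: [0.5527, 0.0094, 0.0343]
eef_rot: [99.7, 89.5, -165.9]
contact_force: [-0.8, 0.0, 0.0]
gripper_width: 0.0005
time_s: 19.4
tcp_pos: [0.6082, 0.0146, 0.0391]
eef_rot: [-87.4, 89.9, 7.0]
contact_force: [-0.1, -0.2, 0.2]
gripper_width: 0.0003
t 19.4 tcp [0.6082 0.0146 0.0391] jawyaw -175.55 w 0.0003 F [-0.1 -0.2  0.2] J [ 19.8  24.6 -20.6   0.  -44.7 -15.3]
[ 0.04333288 -0.14474817]
```

View pics/w11.png

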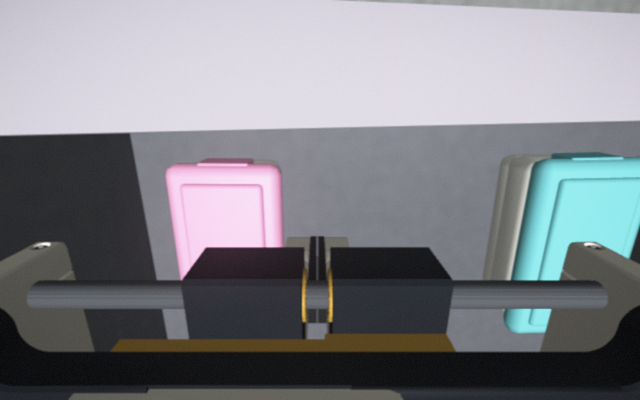

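```bash
python3 -m creep '[{"ax":0,"ay":0,"az":0,"tx":-0.04,"ty":0.005,"tz":0,"fingers":0.0},{"ax":0,"ay":0,"az":0,"tx":-0.09,"ty":0.005,"tz":0,"fingers":0.05},{"ax":0,"ay":0,"az":0,"tx":-0.14,"ty":0.005,"tz":0,"fingers":0.078},{"ax":8,"ay":0,"az":0,"tx":-0.18,"ty":0.01,"tz":-0.02,"fingers":0.078},{"ax":16,"ay":0,"az":0,"tx":-0.195,"ty":0.03,"tz":-0.06,"fingers":0.078}]' 20
python3 - <<'E'
from h import *
st();boxes();mx([.4487,-.4265,.23],89.5)
E
```

```text
time_s: 19.95
tcp_pos: [0.5838, -0.0466, 0.2388]
eef_rot: [-73.3, 89.6, 5.1]
contact_force: [0.3, -1.9, -0.9]
gripper_width: 0.0268
t 19.95 tcp [ 0.5838 -0.0466  0.2388] jawyaw 168.34 w 0.0268 F [ 0.3 -1.9 -0.9] J [ 14.6  11.5 -10.3   0.1 -67.8 -26.3]
[353. 119.] 230 z0.0478 rect [ 699.7 -243.4] ray [ 699.4 -243.5] size [88.6 89.6] short yaw 87.7 hsv [ 19. 122. 170.]
[375. 160.] 271 z0.0481 rect [ 577.3 -305.6] ray [ 576.5 -304.7] size [56.  57.1] short yaw 64.9 hsv [ 31.  55. 199.]
[417. 204.] 525 z0.0470 rect [ 448.4 -426.8] ray [ 448.4 -426.5] size [54.2 93.3] short yaw 89.5 hsv [ 31.  56. 198.]
[377. 204.] 272 z0.0476 rect [ 449.3 -311.8] ray [ 449.3 -310.9] size [55.  56.3] short yaw 44.6 hsv [146.  33. 201.]
t [ 0.0089  0.0487 -0.394 ] ax 78.13 tilt [-0.    0.08  0.37] rows 10 J6end~ -104.7
```

```bash
python3 -m creep '[{"ax":8,"ay":0,"az":0,"tx":0,"ty":0.005,"tz":-0.04,"fingers":0.078},{"ax":16,"ay":0,"az":0,"tx":0,"ty":0.01,"tz":-0.08,"fingers":0.078},{"ax":24,"ay":0,"az":0,"tx":0,"ty":0.015,"tz":-0.12,"fingers":0.078},{"ax":32,"ay":0,"az":0,"tx":0,"ty":0.02,"tz":-0.16,"fingers":0.078},{"ax":40,"ay":0,"az":0,"tx":0,"ty":0.025,"tz":-0.2,"fingers":0.078}]' 20
python3 - <<'E'
from h import *
st();mx([.4487,-.4265,.16],89.5)
E
```

```text
time_s: 20.5
tcp_pos: [0.5155, -0.2398, 0.2339]
eef_rot: [-30.0, 90.0, 8.1]
contact_force: [0.8, 0.5, 0.0]
gripper_width: 0.0708
t 20.5 tcp [ 0.5155 -0.2398  0.2339] jawyaw 128.15 w 0.0708 F [0.8 0.5 0. ] J [ -5.2  10.3 -12.4  -0.  -67.3 -46.6]
t [ 0.0739 -0.1055 -0.1679] ax 38.65 tilt [-0.    0.03  0.01] rows 5 J6end~ -85.3
```

```bash
python3 -m creep '[{"ax":8,"ay":0,"az":0,"tx":0,"ty":-0.022,"tz":-0.035,"fingers":0.078},{"ax":16,"ay":0,"az":0,"tx":0,"ty":-0.045,"tz":-0.07,"fingers":0.078},{"ax":24,"ay":0,"az":0,"tx":0.01,"ty":-0.068,"tz":-0.108,"fingers":0.078},{"ax":32,"ay":0,"az":0,"tx":0.03,"ty":-0.09,"tz":-0.145,"fingers":0.078},{"ax":38.6,"ay":0,"az":0,"tx":0.06,"ty":-0.105,"tz":-0.168,"fingers":0.078}]' 20; python3 -m creep '[{"ax":0,"ay":0,"az":0,"tx":0.01,"ty":0,"tz":0,"fingers":0.078}]'
python3 - <<'E'
from h import *
cap("wrist","w12");st();mx([.4485,-.4265,.019],89.5)
E
```

```text
time_s: 21.0
tcp_pos: [0.4497, -0.4279, 0.1748]
eef_rot: [-33.9, 89.8, -34.4]
contact_force: [1.6, 1.3, -0.9]
gripper_width: 0.0778
time_s: 21.1
tcp_pos: [0.4472, -0.4268, 0.1603]
eef_rot: [146.9, 89.7, 146.4]
contact_force: [-0.1, 1.0, -0.9]
gripper_width: 0.0779
t 21.15 tcp [ 0.4477 -0.4254  0.1597] jawyaw 89.66 w 0.0781 F [-1.1  0.2 -0.6] J [-25.5  18.2 -11.9  -0.1 -60.2 -64.8]
t [ 0.1407 -0.0016  0.0015] ax 0.19 tilt [ 0.   -0.26 -0.18] rows 3 J6end~ -65.0
```

View pics/w12.png

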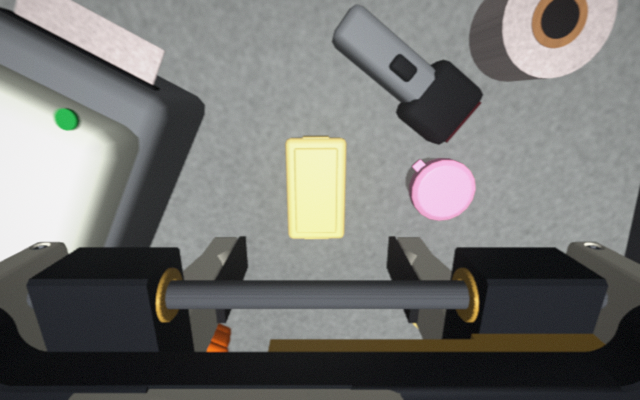

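Run:
```python
from h import *
P=cloud(cap("wrist")); z=P[...,2]
m=(z>.06)&(P[...,1]<-.4)&(P[...,0]>.40)&(P[...,0]<.50)&(np.arange(400)[:,None]<230)
print(m.sum(), P[m][:,1].max(), P[m][:,2].max()); 
m2=m&(P[...,1]>-.54); print(P[m2][:,2].max() if m2.any() else None)
```

```text
10715 -0.5450275591464367 0.14268377069174054
None
```

```bash
python3 -m creep '[{"ax":0,"ay":0,"az":0,"tx":0.04,"ty":-0.001,"tz":0.002,"fingers":0.078},{"ax":0,"ay":0,"az":0,"tx":0.08,"ty":-0.001,"tz":0.002,"fingers":0.078},{"ax":0,"ay":0,"az":0,"tx":0.115,"ty":-0.001,"tz":0.002,"fingers":0.078},{"ax":0,"ay":0,"az":0,"tx":0.142,"ty":-0.001,"tz":0.002,"fingers":0.075},{"ax":0,"ay":0,"az":0,"tx":0.142,"ty":-0.001,"tz":0.002,"fingers":0.03}]' 20; python3 -m creep '[{"ax":0,"ay":0,"az":0,"tx":0,"ty":0,"tz":0,"fingers":0.03},{"ax":0,"ay":0,"az":0,"tx":0,"ty":0,"tz":0,"fingers":0.03},{"ax":0,"ay":0,"az":0,"tx":0,"ty":0,"tz":0,"fingers":0.03}]' 20
python3 - <<'E'
from h import *
st()
E
```

```text
time_s: 21.7
tcp_pos: [0.4514, -0.4243, 0.0193]
eef_rot: [149.3, 89.7, 149.3]
contact_force: [0.1, -0.6, 1.1]
gripper_width: 0.0714
time_s: 22.0
tcp_pos: [0.4544, -0.4269, 0.0242]
eef_rot: [-28.5, 89.8, -28.6]
contact_force: [0.7, 2.8, 5.7]
gripper_width: 0.0539
t 22.0 tcp [ 0.4544 -0.4269  0.0242] jawyaw 89.9 w 0.0539 F [0.7 2.8 5.7] J [-25.3  26.7 -19.4   0.  -43.6 -64.8]
```

```bash
python3 -m creep '[{"ax":0,"ay":0,"az":0,"tx":-0.04,"ty":0,"tz":0,"fingers":0.03},{"ax":0,"ay":0,"az":0,"tx":-0.09,"ty":0,"tz":0,"fingers":0.03},{"ax":-8,"ay":0,"az":0,"tx":-0.135,"ty":0.01,"tz":0,"fingers":0.03},{"ax":-16,"ay":0,"az":0,"tx":-0.18,"ty":0.03,"tz":0,"fingers":0.03},{"ax":-24,"ay":0,"az":0,"tx":-0.215,"ty":0.06,"tz":0,"fingers":0.03}]' 20
python3 - <<'E'
from h import *
st(); mx(cw(.0,-.145,.245),184.75)
E
```

```text
time_s: 22.5
tcp_pos: [0.4529, -0.3667, 0.2406]
eef_rot: [-52.2, 89.8, -28.1]
contact_force: [1.4, 0.4, -1.3]
gripper_width: 0.0539
t 22.5 tcp [ 0.4529 -0.3667  0.2406] jawyaw 114.11 w 0.0539 F [ 1.4  0.4 -1.3] J [-19.8  11.3 -10.3   0.  -68.2 -46.1]
t [-0.0047  0.2988  0.2565] ax -70.66 tilt [-0.    0.14  0.18] rows 9 J6end~ 24.5
```

```bash
python3 -m creep '[{"ax":-8,"ay":0,"az":0,"tx":-0.005,"ty":0.036,"tz":0.031,"fingers":0.03},{"ax":-16,"ay":0,"az":0,"tx":-0.005,"ty":0.073,"tz":0.062,"fingers":0.03},{"ax":-24,"ay":0,"az":0,"tx":-0.005,"ty":0.109,"tz":0.093,"fingers":0.03},{"ax":-32,"ay":0,"az":0,"tx":-0.005,"ty":0.146,"tz":0.125,"fingers":0.03},{"ax":-40,"ay":0,"az":0,"tx":-0.005,"ty":0.182,"tz":0.156,"fingers":0.03}]' 20
python3 - <<'E'
from h import *
st(); mx(cw(.0,-.145,.245),184.75)
E
```

```text
time_s: 23.0
tcp_pos: [0.5219, -0.1348, 0.243]
eef_rot: [-53.5, 89.9, 10.7]
contact_force: [1.2, -0.7, -1.8]
gripper_width: 0.0541
t 23.0 tcp [ 0.5219 -0.1348  0.243 ] jawyaw 154.18 w 0.0541 F [ 1.2 -0.7 -1.8] J [  6.4   7.  -15.1  -0.  -67.7 -32.2]
t [-0.0018  0.0246  0.1499] ax -30.57 tilt [-0.    0.08  0.11] rows 4 J6end~ -1.6
```

```bash
python3 -m creep '[{"ax":-8,"ay":0,"az":0,"tx":0,"ty":0.007,"tz":0.045,"fingers":0.03},{"ax":-16,"ay":0,"az":0,"tx":0,"ty":0.014,"tz":0.09,"fingers":0.03},{"ax":-24,"ay":0,"az":0,"tx":0,"ty":0.025,"tz":0.13,"fingers":0.03},{"ax":-30.5,"ay":0,"az":0,"tx":0,"ty":0.025,"tz":0.15,"fingers":0.03},{"ax":-30.5,"ay":0,"az":0,"tx":0,"ty":0.025,"tz":0.15,"fingers":0.03}]' 20
python3 - <<'E'
from h import *
st(); mx(cw(.0,-.145,.04),184.75); cap("wrist","w13")
E
```

```text
time_s: 23.5
tcp_pos: [0.5662, 0.0114, 0.2424]
eef_rot: [-67.5, 89.9, 27.2]
contact_force: [-0.3, -0.1, -2.1]
gripper_width: 0.0543
t 23.5 tcp [0.5662 0.0114 0.2424] jawyaw -175.29 w 0.0543 F [-0.3 -0.1 -2.1] J [ 20.9   9.7 -12.   -0.  -68.2 -16.2]
t [ 0.2024  0.0016 -0.0006] ax -0.04 tilt [-0.    0.04  0.09] rows 5 J6end~ -16.2
```

View pics/w13.png

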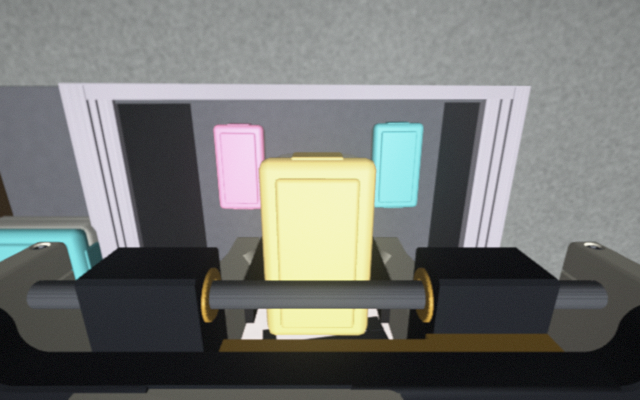

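```bash
python3 -m creep '[{"ax":0,"ay":0,"az":0,"tx":0.03,"ty":0.001,"tz":0,"fingers":0.03},{"ax":0,"ay":0,"az":0,"tx":0.07,"ty":0.001,"tz":0,"fingers":0.03},{"ax":0,"ay":0,"az":0,"tx":0.115,"ty":0.001,"tz":0,"fingers":0.03},{"ax":0,"ay":0,"az":0,"tx":0.155,"ty":0.001,"tz":0,"fingers":0.03},{"ax":0,"ay":0,"az":0,"tx":0.18,"ty":0.001,"tz":0,"fingers":0.03}]' 20; 
python3 -m creep '[{"ax":0,"ay":0,"az":0,"tx":0.01,"ty":0,"tz":0.001,"fingers":0.03},{"ax":0,"ay":0,"az":0,"tx":0.018,"ty":0,"tz":0.001,"fingers":0.03},{"ax":0,"ay":0,"az":0,"tx":0.022,"ty":0,"tz":0.001,"fingers":0.03},{"ax":0,"ay":0,"az":0,"tx":0.024,"ty":0,"tz":0.001,"fingers":0.03},{"ax":0,"ay":0,"az":0,"tx":0.024,"ty":0,"tz":0.001,"fingers":0.03}]' 20
python3 - <<'E'
from h import *
st();print(wc(r.get_state()["tcp_pos"]))
E
```

```text
time_s: 24.05
tcp_pos: [0.5626, 0.0072, 0.0594]
eef_rot: [95.2, 89.9, -170.6]
contact_force: [-0.0, -0.2, -1.0]
gripper_width: 0.0536
time_s: 24.55
tcp_pos: [0.565, 0.0099, 0.0384]
eef_rot: [-76.4, 89.9, 18.0]
contact_force: [0.3, 0.2, -2.1]
gripper_width: 0.054
t 24.55 tcp [0.565  0.0099 0.0384] jawyaw -175.66 w 0.054 F [ 0.3  0.2 -2.1] J [ 20.8  21.3 -26.3   0.  -42.2 -16.5]
[-8.80878474e-05 -1.45882066e-01]
```

Release, rise, and look from above before working the doors.

```bash
python3 -m creep '[{"ax":0,"ay":0,"az":0,"tx":0.003,"ty":0,"tz":0,"fingers":0.03},{"ax":0,"ay":0,"az":0,"tx":0.003,"ty":0,"tz":0,"fingers":0.072},{"ax":0,"ay":0,"az":0,"tx":0.003,"ty":0,"tz":0,"fingers":0.072},{"ax":0,"ay":0,"az":0,"tx":-0.02,"ty":0,"tz":0,"fingers":0.072},{"ax":0,"ay":0,"az":0,"tx":-0.07,"ty":0,"tz":0,"fingers":0.072}]' 20; 
python3 -m creep '[{"ax":0,"ay":0,"az":0,"tx":-0.05,"ty":0,"tz":0,"fingers":0.05},{"ax":0,"ay":0,"az":0,"tx":-0.1,"ty":0,"tz":0,"fingers":0.05},{"ax":8,"ay":0,"az":0,"tx":-0.14,"ty":-0.01,"tz":0.03,"fingers":0.05},{"ax":16,"ay":0,"az":0,"tx":-0.16,"ty":-0.02,"tz":0.07,"fingers":0.05},{"ax":24,"ay":0,"az":0,"tx":-0.18,"ty":-0.03,"tz":0.11,"fingers":0.05}]' 20
python3 - <<'E'
from h import *
st(); c=cap("top","t14"); boxes(c); P=cloud(c)
mx(cw(0,.185,.28),94.75)
L=(P[...,:2]-CAB)@np.array([[np.cos(CY),-np.sin(CY)],[np.sin(CY),np.cos(CY)]])
h=P[...,2]-(.134+np.tan(np.radians(10))*L[...,0])
m=(h>.050)&(h<.062)&(abs(L[...,0])<.07)&(abs(L[...,1])<.22)
n,l,s,ce=cv2.connectedComponentsWithStats(m.astype(np.uint8))
for i in range(1,n): print("pull",s[i,4],ce[i],L[l==i].mean(0).round(4))
E
```

```text
time_s: 25.05
tcp_pos: [0.5617, 0.0091, 0.1048]
eef_rot: [100.6, 89.5, -165.1]
contact_force: [1.5, -0.3, 0.3]
gripper_width: 0.0715
time_s: 25.55
tcp_pos: [0.5863, 0.1228, 0.2902]
eef_rot: [-40.4, 89.8, 29.6]
contact_force: [1.2, -0.9, -2.0]
gripper_width: 0.0505
t 25.55 tcp [0.5863 0.1228 0.2902] jawyaw 159.95 w 0.0505 F [ 1.2 -0.9 -2. ] J [ 30.5  11.4  -3.7   0.  -74.8 -50.6]
[353. 118.] 237 z0.0479 rect [ 699.8 -243.8] ray [ 700.6 -244.5] size [88.5 89.8] short yaw -89.8 hsv [ 19. 124. 166.]
[457. 138.] 155 z0.0473 rect [ 643.5 -544. ] ray [ 642.7 -547.2] size [31.4 61.9] short yaw 89.6 hsv [ 19. 255. 191.]
[374. 160.] 266 z0.0472 rect [ 577.2 -304.7] ray [ 576.7 -304. ] size [55.7 57.5] short yaw 54.3 hsv [ 31.  56. 194.]
[378. 204.] 289 z0.0477 rect [ 450.3 -311.9] ray [ 448.7 -311.8] size [55.3 55.7] short yaw 0.4 hsv [146.  34. 196.]
t [0.0129 0.1224 0.1802] ax 64.61 tilt [-0.   0.3  0.3] rows 8 J6end~ -116.1
pull 2 [212.5 142. ] [ 0.0477 -0.0217]
pull 4 [211.  145.5] [ 0.0392 -0.0168]
pull 6 [215.33333333 148.66666667] [ 0.0307 -0.0268]
pull 197 [135.97461929 170.06598985] [-0.0071  0.1832]
pull 117 [215.86324786 170.58119658] [-0.0259 -0.0229]
```

View pics/t14.png

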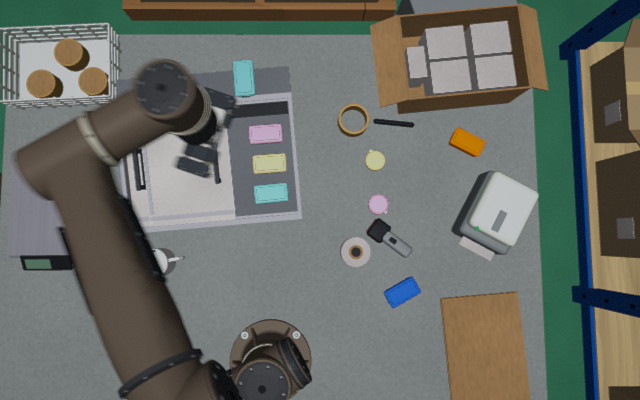

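```bash
python3 -m creep '[{"ax":8,"ay":0,"az":0,"tx":0,"ty":0.02,"tz":0.03,"fingers":0.05},{"ax":16,"ay":0,"az":0,"tx":0,"ty":0.04,"tz":0.06,"fingers":0.05},{"ax":24,"ay":0,"az":0,"tx":0,"ty":0.06,"tz":0.09,"fingers":0.05},{"ax":32,"ay":0,"az":0,"tx":0,"ty":0.08,"tz":0.12,"fingers":0.05},{"ax":40,"ay":0,"az":0,"tx":0,"ty":0.1,"tz":0.15,"fingers":0.05}]' 20
python3 - <<'E'
from h import *
st(); mx(cw(-.004,.185,.255),94.75)
E
```

```text
time_s: 26.1
tcp_pos: [0.5417, 0.298, 0.2878]
eef_rot: [22.6, 90.0, 52.7]
contact_force: [0.3, -0.6, 0.3]
gripper_width: 0.0501
t 26.1 tcp [0.5417 0.298  0.2878] jawyaw 120.03 w 0.0501 F [ 0.3 -0.6  0.3] J [  46.9   13.4   -1.4   -0.   -75.2 -106.9]
t [0.0328 0.0398 0.0138] ax 25.28 tilt [ 0.    0.02 -0.01] rows 3 J6end~ -132.1
```

```bash
python3 -m creep '[{"ax":8,"ay":0,"az":0,"tx":0,"ty":0.02,"tz":0.007,"fingers":0.05},{"ax":16,"ay":0,"az":0,"tx":0,"ty":0.04,"tz":0.014,"fingers":0.05},{"ax":25.2,"ay":0,"az":0,"tx":0.02,"ty":0.04,"tz":0.014,"fingers":0.05},{"ax":25.2,"ay":0,"az":0,"tx":0.03,"ty":0.04,"tz":0.014,"fingers":0.05},{"ax":25.2,"ay":0,"az":0,"tx":0.03,"ty":0.04,"tz":0.014,"fingers":0.05}]' 20
python3 - <<'E'
from h import *
cap("wrist","w15");st(); mx(cw(-.002,.184,.164),94.75)
E
```

```text
time_s: 26.6
tcp_pos: [0.5334, 0.3374, 0.2557]
eef_rot: [-142.8, 89.8, -137.4]
contact_force: [-0.1, -0.4, -0.4]
gripper_width: 0.0495
t 26.65 tcp [0.534  0.3376 0.257 ] jawyaw 95.36 w 0.0501 F [-0.4 -0.2  0.4] J [  50.    15.6   -2.4    0.   -72.1 -134.6]
t [0.093  0.0009 0.002 ] ax 0.61 tilt [ 0.   -0.06  0.07] rows 2 J6end~ -135.2
```

View pics/w15.png

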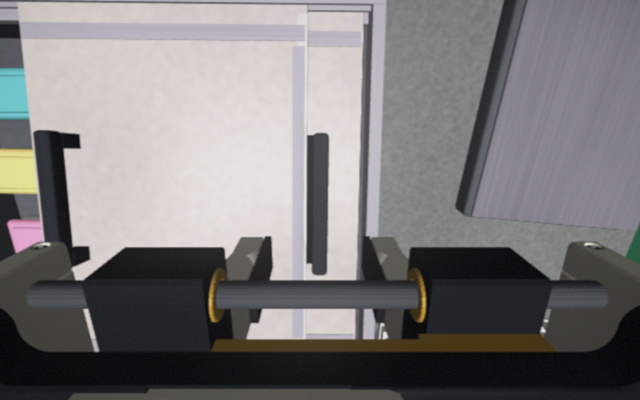

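```bash
python3 -m creep '[{"ax":0.6,"ay":0,"az":0,"tx":0.03,"ty":0.001,"tz":0.002,"fingers":0.034},{"ax":0.6,"ay":0,"az":0,"tx":0.06,"ty":0.001,"tz":0.002,"fingers":0.034},{"ax":0.6,"ay":0,"az":0,"tx":0.087,"ty":0.001,"tz":0.002,"fingers":0.034},{"ax":0.6,"ay":0,"az":0,"tx":0.09,"ty":0.001,"tz":0.002,"fingers":0.034},{"ax":0.6,"ay":0,"az":0,"tx":0.09,"ty":0.001,"tz":0.002,"fingers":0.0}]' 15; python3 -m creep '[{"ax":0,"ay":0,"az":0,"tx":0,"ty":0,"tz":0,"fingers":0},{"ax":0,"ay":0,"az":0,"tx":0,"ty":0,"tz":0,"fingers":0},{"ax":0,"ay":0,"az":0,"tx":0,"ty":0,"tz":0,"fingers":0}]' 15
python3 - <<'E'
from h import *
st(); print(wc(r.get_state()["tcp_pos"]))
E
```

```text
time_s: 27.15
tcp_pos: [0.5366, 0.3391, 0.1683]
eef_rot: [-67.9, 90.0, -63.2]
contact_force: [0.5, -0.2, 1.8]
gripper_width: 0.0303
time_s: 27.45
tcp_pos: [0.5367, 0.3399, 0.1693]
eef_rot: [34.5, 89.9, 39.1]
contact_force: [-1.2, -0.1, 5.2]
gripper_width: 0.0115
t 27.45 tcp [0.5367 0.3399 0.1693] jawyaw 94.58 w 0.0115 F [-1.2 -0.1  5.2] J [  49.9   19.1   -9.3    0.   -61.5 -135.4]
[-0.00094205  0.18529234]
```

```bash
python3 -m creep '[{"ax":0,"ay":0,"az":0,"tx":0,"ty":-0.012,"tz":0,"fingers":0},{"ax":0,"ay":0,"az":0,"tx":0,"ty":-0.03,"tz":0,"fingers":0},{"ax":0,"ay":0,"az":0,"tx":0,"ty":-0.05,"tz":0,"fingers":0},{"ax":0,"ay":0,"az":0,"tx":0,"ty":-0.07,"tz":0,"fingers":0},{"ax":0,"ay":0,"az":0,"tx":0,"ty":-0.09,"tz":0,"fingers":0}]' 20
python3 - <<'E'
from h import *
st(); print(wc(r.get_state()["tcp_pos"])); mx(cw(-.001,.02,.169),94.75)
E
```

```text
time_s: 27.95
tcp_pos: [0.5442, 0.2519, 0.1693]
eef_rot: [49.6, 89.6, 54.2]
contact_force: [-1.0, 8.2, 2.3]
gripper_width: 0.0116
t 27.95 tcp [0.5442 0.2519 0.1693] jawyaw 94.64 w 0.0116 F [-1.   8.2  2.3] J [ 4.340e+01  1.580e+01 -1.400e+01 -1.000e-01 -5.990e+01 -1.288e+02]
[-0.0007908   0.09695783]
t [-0.     -0.077  -0.0001] ax -0.07 tilt [ 0.    0.23 -0.27] rows 2 J6end~ -128.7
```

```bash
python3 -m creep '[{"ax":0,"ay":0,"az":0,"tx":0,"ty":-0.018,"tz":0,"fingers":0},{"ax":0,"ay":0,"az":0,"tx":0,"ty":-0.036,"tz":0,"fingers":0},{"ax":0,"ay":0,"az":0,"tx":0,"ty":-0.054,"tz":0,"fingers":0},{"ax":0,"ay":0,"az":0,"tx":0,"ty":-0.068,"tz":0,"fingers":0},{"ax":0,"ay":0,"az":0,"tx":0,"ty":-0.076,"tz":0,"fingers":0}]' 20;python3 -m creep '[{"ax":0,"ay":0,"az":0,"tx":0,"ty":-0.001,"tz":0,"fingers":0}]' 20
python3 - <<'E'
from h import *
st(); print(wc(r.get_state()["tcp_pos"])); mx(cw(-.001,.02,.169),94.75)
E
```

```text
time_s: 28.45
tcp_pos: [0.5506, 0.1764, 0.1693]
eef_rot: [49.5, 89.6, 54.0]
contact_force: [-14.3, 40.5, 6.8]
gripper_width: 0.0121
time_s: 28.55
tcp_pos: [0.5505, 0.1768, 0.1693]
eef_rot: [56.2, 89.5, 60.8]
contact_force: [-6.0, 19.6, 6.0]
gripper_width: 0.012
t 28.55 tcp [0.5505 0.1768 0.1693] jawyaw 94.56 w 0.012 F [-6.  19.6  6. ] J [  37.    13.8  -16.6   -0.2  -59.1 -122.3]
[-0.00067064  0.02162702]
t [ 0.0002 -0.0016 -0.0003] ax -0.06 tilt [ 0.    0.29 -0.44] rows 1 J6end~ -122.3
```

```bash
python3 -m creep '[{"ax":0,"ay":0,"az":0,"tx":0,"ty":0.002,"tz":0,"fingers":0.05},{"ax":0,"ay":0,"az":0,"tx":0,"ty":0.002,"tz":0,"fingers":0.05},{"ax":0,"ay":0,"az":0,"tx":-0.03,"ty":0.002,"tz":0,"fingers":0.05},{"ax":0,"ay":0,"az":0,"tx":-0.07,"ty":-0.02,"tz":0,"fingers":0.07},{"ax":0,"ay":0,"az":0,"tx":-0.12,"ty":-0.05,"tz":0,"fingers":0.075}]' 20
python3 - <<'E'
from h import *
st(); boxes(cap("top","t16")); mx([.577,-.3045,.24],94)
E
```

```text
time_s: 29.05
tcp_pos: [0.5521, 0.1265, 0.2807]
eef_rot: [-146.7, 89.8, -142.1]
contact_force: [-0.1, 0.3, 0.5]
gripper_width: 0.0464
t 29.05 tcp [0.5521 0.1265 0.2807] jawyaw 94.62 w 0.0464 F [-0.1  0.3  0.5] J [  32.7    8.7   -8.2    0.   -73.3 -118.1]
[353. 119.] 233 z0.0476 rect [ 699.7 -243.8] ray [ 698.1 -243.4] size [88.8 89.9] short yaw 89.6 hsv [ 19. 124. 163.]
[456. 138.] 151 z0.0472 rect [ 643.6 -544.3] ray [ 641.5 -546.4] size [31.  63.6] short yaw 90.0 hsv [ 18. 255. 189.]
[374. 160.] 271 z0.0476 rect [ 576.8 -305.4] ray [ 576.7 -304.2] size [56.  57.9] short yaw 62.1 hsv [ 31.  57. 192.]
[378. 204.] 279 z0.0478 rect [ 450.  -311.4] ray [ 448.8 -311.8] size [55.1 55.7] short yaw -1.1 hsv [146.  34. 194.]
t [ 0.0498 -0.4288 -0.013 ] ax 0.53 tilt [-0.    0.47  0.03] rows 9 J6end~ -118.5
```

View pics/t16.png

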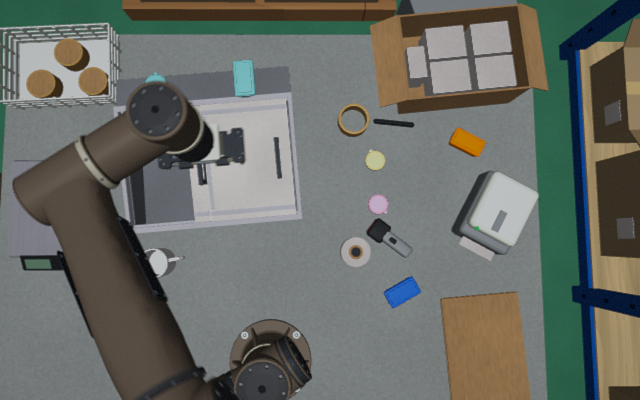

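```bash
python3 -m creep '[{"ax":0,"ay":0,"az":0,"tx":0,"ty":-0.045,"tz":-0.001,"fingers":0.08},{"ax":0,"ay":0,"az":0,"tx":0,"ty":-0.092,"tz":-0.003,"fingers":0.08},{"ax":-4,"ay":0,"az":0,"tx":0,"ty":-0.14,"tz":-0.005,"fingers":0.08},{"ax":-8,"ay":0,"az":0,"tx":0,"ty":-0.188,"tz":-0.006,"fingers":0.08},{"ax":-12,"ay":0,"az":0,"tx":0,"ty":-0.236,"tz":-0.008,"fingers":0.08}]' 20
python3 - <<'E'
from h import *
st(); mx([.5765,-.3053,.16],117)
E
```

```text
time_s: 29.6
tcp_pos: [0.563, -0.1108, 0.2803]
eef_rot: [-158.8, 90.0, -142.1]
contact_force: [2.1, 1.0, -0.0]
gripper_width: 0.0796
t 29.6 tcp [ 0.563  -0.1108  0.2803] jawyaw 106.71 w 0.0796 F [ 2.1  1.  -0. ] J [  8.4   9.3  -7.5   0.  -73.2 -81.7]
t [ 0.1204 -0.1902 -0.0429] ax -10.29 tilt [ 0.   -0.04  0.02] rows 5 J6end~ -71.4
```

```bash
python3 -m creep '[{"ax":-3,"ay":0,"az":0,"tx":0,"ty":-0.045,"tz":-0.01,"fingers":0.08},{"ax":-6,"ay":0,"az":0,"tx":0.01,"ty":-0.092,"tz":-0.02,"fingers":0.08},{"ax":-10,"ay":0,"az":0,"tx":0.03,"ty":-0.135,"tz":-0.03,"fingers":0.08},{"ax":-10.3,"ay":0,"az":0,"tx":0.06,"ty":-0.17,"tz":-0.038,"fingers":0.08},{"ax":-10.3,"ay":0,"az":0,"tx":0.1,"ty":-0.19,"tz":-0.043,"fingers":0.08}]' 20;  python3 -m creep '[{"ax":0,"ay":0,"az":0,"tx":0.02,"ty":0,"tz":0,"fingers":0.08},{"ax":0,"ay":0,"az":0,"tx":0.02,"ty":0,"tz":0,"fingers":0.08}]'
python3 - <<'E'
from h import *
cap("wrist","w17");st(); mx([.5768,-.3053,.018],117)
E
```

```text
time_s: 30.1
tcp_pos: [0.5766, -0.3064, 0.1803]
eef_rot: [-65.6, 89.9, -38.8]
contact_force: [0.7, 0.3, 0.2]
gripper_width: 0.0801
time_s: 30.3
tcp_pos: [0.5735, -0.3033, 0.156]
eef_rot: [138.4, 89.5, 165.1]
contact_force: [-0.3, -0.8, 0.3]
gripper_width: 0.0799
t 30.35 tcp [ 0.5752 -0.3033  0.1588] jawyaw 116.8 w 0.0802 F [1.2 0.2 1.7] J [-10.6  21.1  -7.7   0.  -61.4 -52.6]
t [ 0.1408 -0.0029  0.0011] ax -0.21 tilt [ 0.   -0.2  -0.13] rows 3 J6end~ -52.4
```

View pics/w17.png

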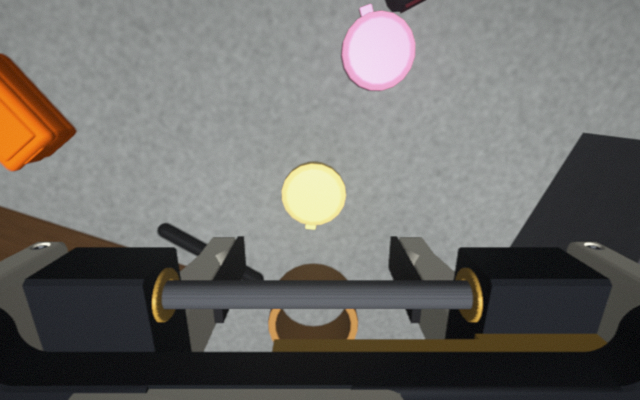

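```bash
python3 -m creep '[{"ax":0,"ay":0,"az":0,"tx":0.04,"ty":-0.003,"tz":0.002,"fingers":0.08},{"ax":0,"ay":0,"az":0,"tx":0.08,"ty":-0.003,"tz":0.002,"fingers":0.08},{"ax":0,"ay":0,"az":0,"tx":0.115,"ty":-0.003,"tz":0.002,"fingers":0.08},{"ax":0,"ay":0,"az":0,"tx":0.142,"ty":-0.003,"tz":0.002,"fingers":0.075},{"ax":0,"ay":0,"az":0,"tx":0.142,"ty":-0.003,"tz":0.002,"fingers":0.03}]' 20; python3 -m creep '[{"ax":0,"ay":0,"az":0,"tx":0,"ty":0,"tz":0,"fingers":0.03},{"ax":0,"ay":0,"az":0,"tx":0,"ty":0,"tz":0,"fingers":0.03},{"ax":0,"ay":0,"az":0,"tx":0,"ty":0,"tz":0,"fingers":0.03}]' 20
python3 - <<'E'
from h import *
st()
E
```

```text
time_s: 30.85
tcp_pos: [0.5784, -0.3036, 0.0165]
eef_rot: [139.1, 89.8, 166.0]
contact_force: [-0.1, -0.5, -0.5]
gripper_width: 0.0717
time_s: 31.15
tcp_pos: [0.5816, -0.3049, 0.0212]
eef_rot: [-42.1, 89.8, -15.2]
contact_force: [0.1, 1.9, 5.3]
gripper_width: 0.0576
t 31.15 tcp [ 0.5816 -0.3049  0.0212] jawyaw 116.89 w 0.0576 F [0.1 1.9 5.3] J [-10.7  29.3 -15.    0.  -45.4 -52.5]
```

```bash
python3 -m creep '[{"ax":0,"ay":0,"az":0,"tx":-0.04,"ty":0,"tz":0,"fingers":0.03},{"ax":0,"ay":0,"az":0,"tx":-0.09,"ty":0,"tz":0,"fingers":0.03},{"ax":-8,"ay":0,"az":0,"tx":-0.138,"ty":0.01,"tz":0,"fingers":0.03},{"ax":-16,"ay":0,"az":0,"tx":-0.185,"ty":0.025,"tz":0,"fingers":0.03},{"ax":-24,"ay":0,"az":0,"tx":-0.23,"ty":0.04,"tz":0.01,"fingers":0.03}]' 20
python3 - <<'E'
from h import *
st(); mx(cw(-.045,.15,.26),184.75)
E
```

```text
time_s: 31.65
tcp_pos: [0.5695, -0.2645, 0.2523]
eef_rot: [-60.2, 89.9, -9.1]
contact_force: [2.1, 0.7, -1.0]
gripper_width: 0.0579
t 31.65 tcp [ 0.5695 -0.2645  0.2523] jawyaw 141.11 w 0.0579 F [ 2.1  0.7 -1. ] J [ -7.1  15.2  -3.5   0.  -71.1 -31.8]
t [-0.0081  0.4125  0.3939] ax -43.64 tilt [-0.    0.07  0.12] rows 12 J6end~ 11.9
```

```bash
python3 -m creep '[{"ax":-4,"ay":0,"az":0,"tx":-0.008,"ty":0.034,"tz":0.033,"fingers":0.03},{"ax":-8,"ay":0,"az":0,"tx":-0.008,"ty":0.068,"tz":0.065,"fingers":0.03},{"ax":-12,"ay":0,"az":0,"tx":-0.008,"ty":0.103,"tz":0.098,"fingers":0.03},{"ax":-16,"ay":0,"az":0,"tx":-0.008,"ty":0.137,"tz":0.131,"fingers":0.03},{"ax":-20,"ay":0,"az":0,"tx":-0.008,"ty":0.171,"tz":0.163,"fingers":0.03}]' 20
python3 - <<'E'
from h import *
st(); mx(cw(-.045,.15,.26),184.75)
E
```

```text
time_s: 32.15
tcp_pos: [0.5403, -0.0284, 0.258]
eef_rot: [-54.3, 89.8, 16.7]
contact_force: [1.6, 1.6, -1.6]
gripper_width: 0.0574
t 32.15 tcp [ 0.5403 -0.0284  0.258 ] jawyaw 161.01 w 0.0574 F [ 1.6  1.6 -1.6] J [ 17.8   6.7 -13.6   0.  -69.6 -36.7]
t [-0.0018  0.1494  0.2971] ax -23.75 tilt [-0.    0.09  0.12] rows 7 J6end~ -13.0
```

```bash
python3 -m creep '[{"ax":-4,"ay":0,"az":0,"tx":0,"ty":0.021,"tz":0.042,"fingers":0.03},{"ax":-8,"ay":0,"az":0,"tx":0,"ty":0.042,"tz":0.084,"fingers":0.03},{"ax":-12,"ay":0,"az":0,"tx":0,"ty":0.063,"tz":0.126,"fingers":0.03},{"ax":-16,"ay":0,"az":0,"tx":0,"ty":0.085,"tz":0.168,"fingers":0.03},{"ax":-20,"ay":0,"az":0,"tx":0,"ty":0.106,"tz":0.211,"fingers":0.03}]' 20
python3 - <<'E'
from h import *
st(); mx(cw(-.045,.15,.26),184.75)
E
```

```text
time_s: 32.65
tcp_pos: [0.5092, 0.2058, 0.2582]
eef_rot: [-49.8, 89.8, 41.2]
contact_force: [1.1, -0.1, -2.1]
gripper_width: 0.0573
t 32.65 tcp [0.5092 0.2058 0.2582] jawyaw -178.98 w 0.0573 F [ 1.1 -0.1 -2.1] J [ 42.4   7.5 -12.6   0.  -69.8 -41.4]
t [-0.0017  0.0118  0.0955] ax -3.73 tilt [-0.    0.1   0.12] rows 2 J6end~ -37.7
```

```bash
python3 -m creep '[{"ax":-3.7,"ay":0,"az":0,"tx":0,"ty":0.006,"tz":0.042,"fingers":0.03},{"ax":-3.7,"ay":0,"az":0,"tx":0,"ty":0.012,"tz":0.08,"fingers":0.03},{"ax":-3.7,"ay":0,"az":0,"tx":0,"ty":0.012,"tz":0.095,"fingers":0.03},{"ax":-3.7,"ay":0,"az":0,"tx":0,"ty":0.012,"tz":0.095,"fingers":0.03}]' 20
python3 - <<'E'
from h import *
st(); mx(cw(-.045,.15,.035),184.75); cap("wrist","w18")
E
```

```text
time_s: 33.05
tcp_pos: [0.4962, 0.3006, 0.2571]
eef_rot: [-42.2, 89.9, 52.5]
contact_force: [-0.6, -1.5, -0.9]
gripper_width: 0.0575
t 33.05 tcp [0.4962 0.3006 0.2571] jawyaw -175.32 w 0.0575 F [-0.6 -1.5 -0.9] J [ 50.5  10.6  -9.   -0.  -70.4 -45.8]
t [0.2221 0.0006 0.0003] ax -0.07 tilt [-0.    0.05  0.04] rows 5 J6end~ -45.8
```

View pics/w18.png

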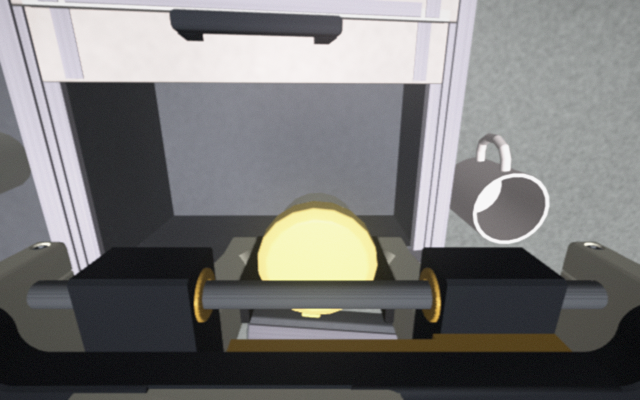

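```bash
python3 -m creep '[{"ax":0,"ay":0,"az":0,"tx":0.03,"ty":0,"tz":0,"fingers":0.03},{"ax":0,"ay":0,"az":0,"tx":0.075,"ty":0,"tz":0,"fingers":0.03},{"ax":0,"ay":0,"az":0,"tx":0.12,"ty":0,"tz":0,"fingers":0.03},{"ax":0,"ay":0,"az":0,"tx":0.165,"ty":0,"tz":0,"fingers":0.03},{"ax":0,"ay":0,"az":0,"tx":0.195,"ty":0,"tz":0,"fingers":0.03}]' 20; 
python3 -m creep '[{"ax":0,"ay":0,"az":0,"tx":0.01,"ty":0,"tz":0,"fingers":0.03},{"ax":0,"ay":0,"az":0,"tx":0.02,"ty":0,"tz":0,"fingers":0.03},{"ax":0,"ay":0,"az":0,"tx":0.025,"ty":0,"tz":0,"fingers":0.03},{"ax":0,"ay":0,"az":0,"tx":0.027,"ty":0,"tz":0,"fingers":0.03},{"ax":0,"ay":0,"az":0,"tx":0.027,"ty":0,"tz":0,"fingers":0.03}]' 20
python3 - <<'E'
from h import *
st();print(wc(r.get_state()["tcp_pos"]))
E
```

```text
time_s: 33.6
tcp_pos: [0.4959, 0.2962, 0.0593]
eef_rot: [125.3, 89.9, -140.2]
contact_force: [0.4, 0.6, -1.4]
gripper_width: 0.0576
time_s: 34.1
tcp_pos: [0.497, 0.2992, 0.0354]
eef_rot: [-48.9, 89.9, 45.7]
contact_force: [0.5, 1.0, -1.4]
gripper_width: 0.0576
t 34.1 tcp [0.497  0.2992 0.0354] jawyaw -175.45 w 0.0576 F [ 0.5  1.  -1.4] J [ 50.4  22.7 -24.5   0.  -42.7 -45.8]
[-0.04384798  0.14802497]
```

```bash
python3 -m creep '[{"ax":0,"ay":0,"az":0,"tx":0.003,"ty":0,"tz":0,"fingers":0.03},{"ax":0,"ay":0,"az":0,"tx":0.003,"ty":0,"tz":0,"fingers":0.075},{"ax":0,"ay":0,"az":0,"tx":0.003,"ty":0,"tz":0,"fingers":0.075},{"ax":0,"ay":0,"az":0,"tx":-0.02,"ty":0,"tz":0,"fingers":0.075},{"ax":0,"ay":0,"az":0,"tx":-0.07,"ty":0,"tz":0,"fingers":0.078}]' 20; 
python3 -m creep '[{"ax":0,"ay":0,"az":0,"tx":-0.05,"ty":0,"tz":0,"fingers":0.078},{"ax":0,"ay":0,"az":0,"tx":-0.1,"ty":0,"tz":0,"fingers":0.078},{"ax":0,"ay":0,"az":0,"tx":-0.145,"ty":0,"tz":0,"fingers":0.078},{"ax":5,"ay":0,"az":0,"tx":-0.16,"ty":0,"tz":-0.04,"fingers":0.078},{"ax":10,"ay":0,"az":0,"tx":-0.16,"ty":0,"tz":-0.085,"fingers":0.078}]' 20
python3 - <<'E'
from h import *
st(); c=cap("top","t19"); boxes(c); mx([.449,-.3115,.24],125)
E
```

```text
time_s: 34.6
tcp_pos: [0.4945, 0.2969, 0.1016]
eef_rot: [129.9, 89.5, -135.6]
contact_force: [0.3, 0.7, -0.1]
gripper_width: 0.0766
time_s: 35.1
tcp_pos: [0.5044, 0.2149, 0.268]
eef_rot: [-47.9, 89.6, 36.6]
contact_force: [1.4, -0.5, -0.9]
gripper_width: 0.0781
t 35.1 tcp [0.5044 0.2149 0.268 ] jawyaw 174.51 w 0.0781 F [ 1.4 -0.5 -0.9] J [ 43.6   6.9 -12.    0.  -70.7 -49.1]
[353. 118.] 227 z0.0479 rect [ 701.2 -244.1] ray [ 700.9 -244.5] size [89.4 90.3] short yaw -42.9 hsv [ 19. 125. 157.]
[456. 138.] 151 z0.0473 rect [ 644.8 -543.6] ray [ 641.4 -546. ] size [32.6 60.8] short yaw -89.9 hsv [ 18. 255. 181.]
[378. 204.] 270 z0.0477 rect [ 450.2 -311.5] ray [ 448.6 -311.8] size [55.5 55.9] short yaw -0.1 hsv [146.  35. 187.]
t [ 2.590e-02 -3.000e-04 -5.232e-01] ax 49.03 tilt [-0.    0.08  0.1 ] rows 11 J6end~ -98.2
```

View pics/t19.png

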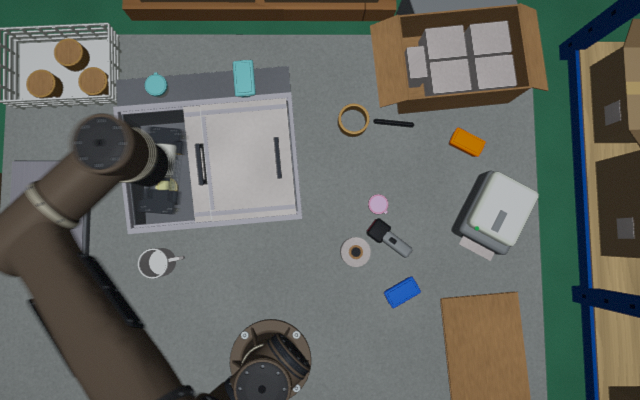

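```bash
python3 -m creep '[{"ax":6,"ay":0,"az":0,"tx":0,"ty":0,"tz":-0.045,"fingers":0.08},{"ax":12,"ay":0,"az":0,"tx":0,"ty":0,"tz":-0.093,"fingers":0.08},{"ax":18,"ay":0,"az":0,"tx":0,"ty":0,"tz":-0.14,"fingers":0.08},{"ax":24,"ay":0,"az":0,"tx":0,"ty":0,"tz":-0.188,"fingers":0.08},{"ax":30,"ay":0,"az":0,"tx":0,"ty":0,"tz":-0.235,"fingers":0.08}]' 20
python3 - <<'E'
from h import *
st(); mx([.449,-.3118,.24],110)
E
```

```text
time_s: 35.65
tcp_pos: [0.4803, -0.0216, 0.2648]
eef_rot: [-34.3, 89.9, 20.1]
contact_force: [0.9, -0.5, 0.4]
gripper_width: 0.0795
t 35.65 tcp [ 0.4803 -0.0216  0.2648] jawyaw 144.33 w 0.0795 F [ 0.9 -0.5  0.4] J [ 20.9   0.4 -19.4   0.  -70.1 -56.6]
t [ 0.0247 -0.1438 -0.254 ] ax 34.33 tilt [-0.    0.04  0.03] rows 6 J6end~ -90.9
```

```bash
python3 -m creep '[{"ax":6,"ay":0,"az":0,"tx":0,"ty":-0.023,"tz":-0.042,"fingers":0.08},{"ax":12,"ay":0,"az":0,"tx":0,"ty":-0.046,"tz":-0.083,"fingers":0.08},{"ax":18,"ay":0,"az":0,"tx":0.01,"ty":-0.07,"tz":-0.125,"fingers":0.08},{"ax":24,"ay":0,"az":0,"tx":0.02,"ty":-0.094,"tz":-0.166,"fingers":0.08},{"ax":30,"ay":0,"az":0,"tx":0.03,"ty":-0.117,"tz":-0.208,"fingers":0.08}]' 20
python3 - <<'E'
from h import *
st(); mx([.449,-.3118,.15],110)
E
```

```text
time_s: 36.15
tcp_pos: [0.4552, -0.2591, 0.2345]
eef_rot: [-32.5, 89.9, -8.2]
contact_force: [1.8, -0.8, 1.4]
gripper_width: 0.0796
t 36.15 tcp [ 0.4552 -0.2591  0.2345] jawyaw 114.32 w 0.0796 F [ 1.8 -0.8  1.4] J [ -8.2   5.9 -17.6   0.  -66.5 -57.5]
t [ 0.0845 -0.0454 -0.0275] ax 4.32 tilt [-0.    0.06  0.04] rows 2 J6end~ -61.8
```

```bash
python3 -m creep '[{"ax":4.3,"ay":0,"az":0,"tx":0.015,"ty":-0.035,"tz":-0.02,"fingers":0.08},{"ax":4.3,"ay":0,"az":0,"tx":0.05,"ty":-0.045,"tz":-0.027,"fingers":0.08},{"ax":4.3,"ay":0,"az":0,"tx":0.075,"ty":-0.045,"tz":-0.027,"fingers":0.08},{"ax":4.3,"ay":0,"az":0,"tx":0.075,"ty":-0.045,"tz":-0.027,"fingers":0.08}]' 20
python3 - <<'E'
from h import *
cap("wrist","w20");st(); mx([.449,-.3118,.018],110)
E
```

```text
time_s: 36.55
tcp_pos: [0.4471, -0.309, 0.156]
eef_rot: [137.4, 89.6, 157.5]
contact_force: [-0.6, 0.4, -0.7]
gripper_width: 0.0796
t 36.6 tcp [ 0.4487 -0.3093  0.1584] jawyaw 110.22 w 0.0799 F [0.2 0.2 1.2] J [-14.   11.7 -21.2   0.  -57.3 -55.8]
t [ 1.404e-01 -2.700e-03 -1.000e-04] ax 0.22 tilt [ 0.   -0.16 -0.11] rows 3 J6end~ -56.0
```

View pics/w20.png

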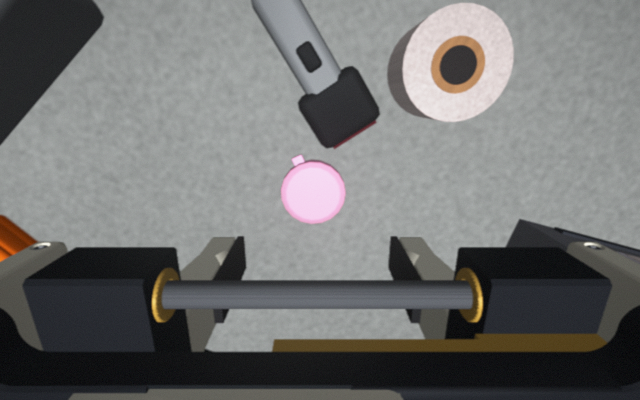

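```bash
python3 -m creep '[{"ax":0,"ay":0,"az":0,"tx":0.04,"ty":-0.003,"tz":0.001,"fingers":0.08},{"ax":0,"ay":0,"az":0,"tx":0.08,"ty":-0.003,"tz":0.001,"fingers":0.08},{"ax":0,"ay":0,"az":0,"tx":0.115,"ty":-0.003,"tz":0.001,"fingers":0.08},{"ax":0,"ay":0,"az":0,"tx":0.142,"ty":-0.003,"tz":0.001,"fingers":0.075},{"ax":0,"ay":0,"az":0,"tx":0.142,"ty":-0.003,"tz":0.001,"fingers":0.03}]' 20; python3 -m creep '[{"ax":0,"ay":0,"az":0,"tx":0,"ty":0,"tz":0,"fingers":0.03},{"ax":0,"ay":0,"az":0,"tx":0,"ty":0,"tz":0,"fingers":0.03},{"ax":0,"ay":0,"az":0,"tx":0,"ty":0,"tz":0,"fingers":0.03}]' 20
python3 - <<'E'
from h import *
st()
E
```

```text
time_s: 37.1
tcp_pos: [0.4509, -0.3109, 0.016]
eef_rot: [143.2, 89.8, 163.5]
contact_force: [-0.8, -0.0, 0.2]
gripper_width: 0.0716
time_s: 37.4
tcp_pos: [0.4536, -0.3121, 0.0198]
eef_rot: [-37.5, 89.8, -17.2]
contact_force: [0.7, 2.5, 7.2]
gripper_width: 0.0575
t 37.4 tcp [ 0.4536 -0.3121  0.0198] jawyaw 110.29 w 0.0575 F [0.7 2.5 7.2] J [-14.1  21.7 -29.3   0.  -38.8 -55.6]
```

```bash
python3 -m creep '[{"ax":0,"ay":0,"az":0,"tx":-0.04,"ty":0,"tz":0,"fingers":0.03},{"ax":0,"ay":0,"az":0,"tx":-0.09,"ty":0,"tz":0,"fingers":0.03},{"ax":-8,"ay":0,"az":0,"tx":-0.138,"ty":0.01,"tz":0.0,"fingers":0.03},{"ax":-16,"ay":0,"az":0,"tx":-0.185,"ty":0.02,"tz":0.015,"fingers":0.03},{"ax":-24,"ay":0,"az":0,"tx":-0.23,"ty":0.03,"tz":0.03,"fingers":0.03}]' 20
python3 - <<'E'
from h import *
st(); mx(cw(.045,.15,.26),184.75)
E
```

```text
time_s: 37.9
tcp_pos: [0.469, -0.273, 0.2513]
eef_rot: [-54.4, 89.8, -9.9]
contact_force: [2.4, -0.7, -0.8]
gripper_width: 0.0577
t 37.9 tcp [ 0.469  -0.273   0.2513] jawyaw 134.53 w 0.0577 F [ 2.4 -0.7 -0.8] J [ -9.5   7.1 -14.    0.  -68.8 -36. ]
t [-0.0087  0.3329  0.4908] ax -50.22 tilt [-0.    0.1   0.13] rows 12 J6end~ 14.2
```

```bash
python3 -m creep '[{"ax":-4,"ay":0,"az":0,"tx":-0.008,"ty":0.027,"tz":0.04,"fingers":0.03},{"ax":-8,"ay":0,"az":0,"tx":-0.008,"ty":0.055,"tz":0.08,"fingers":0.03},{"ax":-12,"ay":0,"az":0,"tx":-0.008,"ty":0.082,"tz":0.12,"fingers":0.03},{"ax":-16,"ay":0,"az":0,"tx":-0.008,"ty":0.109,"tz":0.161,"fingers":0.03},{"ax":-20,"ay":0,"az":0,"tx":-0.008,"ty":0.137,"tz":0.202,"fingers":0.03}]' 20
python3 - <<'E'
from h import *
st(); mx(cw(.045,.15,.26),184.75)
E
```

```text
time_s: 38.4
tcp_pos: [0.5185, -0.0323, 0.257]
eef_rot: [-46.2, 89.9, 18.2]
contact_force: [1.6, -0.9, -1.4]
gripper_width: 0.0579
t 38.4 tcp [ 0.5185 -0.0323  0.257 ] jawyaw 154.4 w 0.0579 F [ 1.6 -0.9 -1.4] J [ 18.1   4.6 -16.1  -0.  -69.2 -43.7]
t [-0.0026  0.0869  0.3363] ax -30.35 tilt [-0.    0.1   0.11] rows 7 J6end~ -13.3
```

```bash
python3 -m creep '[{"ax":-5,"ay":0,"az":0,"tx":-0.003,"ty":0.011,"tz":0.043,"fingers":0.03},{"ax":-10,"ay":0,"az":0,"tx":-0.003,"ty":0.022,"tz":0.086,"fingers":0.03},{"ax":-15,"ay":0,"az":0,"tx":-0.003,"ty":0.034,"tz":0.13,"fingers":0.03},{"ax":-20,"ay":0,"az":0,"tx":-0.003,"ty":0.045,"tz":0.174,"fingers":0.03},{"ax":-25,"ay":0,"az":0,"tx":-0.003,"ty":0.056,"tz":0.218,"fingers":0.03}]' 20
python3 - <<'E'
from h import *
st(); mx(cw(.045,.15,.26),184.75)
E
```

```text
time_s: 38.9
tcp_pos: [0.5627, 0.1883, 0.26]
eef_rot: [-51.4, 89.9, 38.1]
contact_force: [0.5, -0.4, -0.5]
gripper_width: 0.0576
t 38.9 tcp [0.5627 0.1883 0.26  ] jawyaw 179.47 w 0.0576 F [ 0.5 -0.4 -0.5] J [ 37.4  11.7  -7.2  -0.  -71.  -37.9]
t [ 0.0002 -0.0216  0.1204] ax -5.28 tilt [-0.    0.07  0.09] rows 3 J6end~ -32.6
```

```bash
python3 -m creep '[{"ax":-2,"ay":0,"az":0,"tx":0,"ty":-0.008,"tz":0.044,"fingers":0.03},{"ax":-4,"ay":0,"az":0,"tx":0,"ty":-0.016,"tz":0.088,"fingers":0.03},{"ax":-5.2,"ay":0,"az":0,"tx":0,"ty":-0.021,"tz":0.115,"fingers":0.03},{"ax":-5.2,"ay":0,"az":0,"tx":0,"ty":-0.021,"tz":0.12,"fingers":0.03},{"ax":-5.2,"ay":0,"az":0,"tx":0,"ty":-0.021,"tz":0.12,"fingers":0.03}]' 20
python3 - <<'E'
from h import *
st(); mx(cw(.045,.15,.035),184.75); cap("wrist","w21")
E
```

```text
time_s: 39.4
tcp_pos: [0.5851, 0.3069, 0.2588]
eef_rot: [-3.2, 90.0, 91.3]
contact_force: [0.3, -0.3, -1.1]
gripper_width: 0.0579
t 39.4 tcp [0.5851 0.3069 0.2588] jawyaw -175.5 w 0.0579 F [ 0.3 -0.3 -1.1] J [ 44.6  18.2   1.5  -0.  -73.3 -40. ]
t [ 0.2238 -0.0005  0.0015] ax -0.25 tilt [-0.    0.01  0.  ] rows 5 J6end~ -39.8
```

View pics/w21.png

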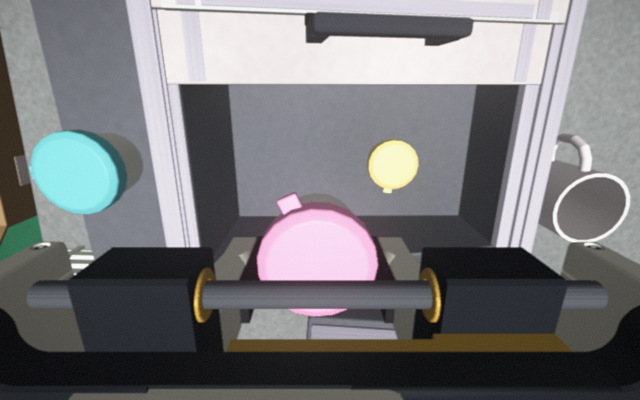

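```bash
python3 -m creep '[{"ax":0,"ay":0,"az":0,"tx":0.03,"ty":-0.001,"tz":0.001,"fingers":0.03},{"ax":0,"ay":0,"az":0,"tx":0.075,"ty":-0.001,"tz":0.001,"fingers":0.03},{"ax":0,"ay":0,"az":0,"tx":0.12,"ty":-0.001,"tz":0.001,"fingers":0.03},{"ax":0,"ay":0,"az":0,"tx":0.165,"ty":-0.001,"tz":0.001,"fingers":0.03},{"ax":0,"ay":0,"az":0,"tx":0.195,"ty":-0.001,"tz":0.001,"fingers":0.03}]' 20; 
python3 -m creep '[{"ax":0,"ay":0,"az":0,"tx":0.01,"ty":0,"tz":0,"fingers":0.03},{"ax":0,"ay":0,"az":0,"tx":0.02,"ty":0,"tz":0,"fingers":0.03},{"ax":0,"ay":0,"az":0,"tx":0.027,"ty":0,"tz":0,"fingers":0.03},{"ax":0,"ay":0,"az":0,"tx":0.029,"ty":0,"tz":0,"fingers":0.03},{"ax":0,"ay":0,"az":0,"tx":0.029,"ty":0,"tz":0,"fingers":0.03}]' 20
python3 - <<'E'
from h import *
st();print(wc(r.get_state()["tcp_pos"]))
E
```

```text
time_s: 39.95
tcp_pos: [0.5852, 0.3048, 0.0614]
eef_rot: [116.3, 89.9, -149.4]
contact_force: [0.8, -0.5, -1.8]
gripper_width: 0.0576
time_s: 40.45
tcp_pos: [0.5869, 0.3076, 0.0355]
eef_rot: [-54.7, 89.9, 39.7]
contact_force: [1.0, 0.3, -0.8]
gripper_width: 0.0575
t 40.45 tcp [0.5869 0.3076 0.0355] jawyaw -175.55 w 0.0575 F [ 1.   0.3 -0.8] J [ 44.5  28.9 -13.4   0.  -47.6 -40. ]
[0.04636179 0.14900459]
```

```bash
python3 -m creep '[{"ax":0,"ay":0,"az":0,"tx":0.003,"ty":0,"tz":0,"fingers":0.03},{"ax":0,"ay":0,"az":0,"tx":0.003,"ty":0,"tz":0,"fingers":0.068},{"ax":0,"ay":0,"az":0,"tx":0.003,"ty":0,"tz":0,"fingers":0.068},{"ax":0,"ay":0,"az":0,"tx":-0.02,"ty":0,"tz":0,"fingers":0.068},{"ax":0,"ay":0,"az":0,"tx":-0.07,"ty":0,"tz":0,"fingers":0.068}]' 20; 
python3 -m creep '[{"ax":0,"ay":0,"az":0,"tx":-0.05,"ty":0,"tz":0,"fingers":0.05},{"ax":0,"ay":0,"az":0,"tx":-0.1,"ty":0,"tz":0,"fingers":0.05},{"ax":8,"ay":0,"az":0,"tx":-0.145,"ty":0,"tz":0,"fingers":0.05},{"ax":16,"ay":0,"az":0,"tx":-0.175,"ty":0.02,"tz":-0.03,"fingers":0.05},{"ax":24,"ay":0,"az":0,"tx":-0.175,"ty":0.04,"tz":-0.07,"fingers":0.05}]' 20
python3 - <<'E'
from h import *
st(); cap("wrist","w22"); cap("scene","s22"); mx(cw(-.001,.021,.26),94.75)
E
```

```text
time_s: 40.95
tcp_pos: [0.5841, 0.3056, 0.1011]
eef_rot: [123.7, 89.5, -141.9]
contact_force: [0.2, 1.0, -0.2]
gripper_width: 0.068
time_s: 41.45
tcp_pos: [0.5536, 0.2357, 0.2847]
eef_rot: [-40.1, 89.5, 30.2]
contact_force: [1.2, 0.2, 0.5]
gripper_width: 0.05
t 41.45 tcp [0.5536 0.2357 0.2847] jawyaw 160.24 w 0.05 F [1.2 0.2 0.5] J [ 41.7  11.6  -4.2   0.1 -73.8 -61.5]
t [ 0.0222 -0.0185 -0.052 ] ax 65.35 tilt [-0.    0.18  0.09] rows 8 J6end~ -126.8
```

View pics/w22.png

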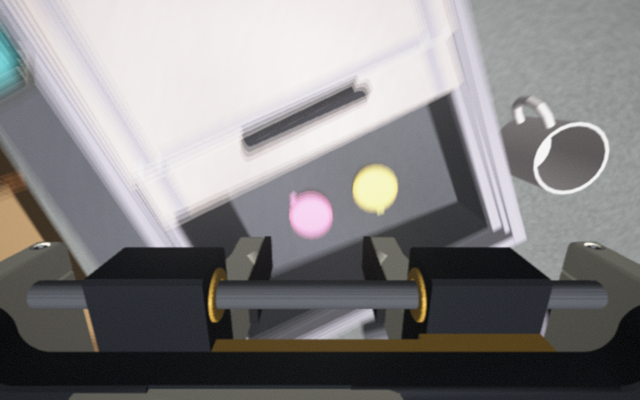

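Both tubs sit in the left bay (pink at (311,214), yellow at (375,188)). Now go to the left pull to shut that door.

```bash
python3 -m creep '[{"ax":8,"ay":0,"az":0,"tx":0,"ty":-0.004,"tz":-0.01,"fingers":0.05},{"ax":16,"ay":0,"az":0,"tx":0,"ty":-0.008,"tz":-0.02,"fingers":0.05},{"ax":24,"ay":0,"az":0,"tx":0,"ty":-0.012,"tz":-0.03,"fingers":0.05},{"ax":32,"ay":0,"az":0,"tx":0,"ty":-0.015,"tz":-0.04,"fingers":0.05},{"ax":40,"ay":0,"az":0,"tx":0,"ty":-0.018,"tz":-0.05,"fingers":0.05}]' 15; 
python3 -m creep '[{"ax":8,"ay":0,"az":0,"tx":0,"ty":0,"tz":0,"fingers":0.04},{"ax":16,"ay":0,"az":0,"tx":0.01,"ty":0,"tz":0,"fingers":0.04},{"ax":25,"ay":0,"az":0,"tx":0.02,"ty":0,"tz":0,"fingers":0.04},{"ax":25,"ay":0,"az":0,"tx":0.02,"ty":0,"tz":0,"fingers":0.04}]' 15
python3 - <<'E'
from h import *
st(); cap("wrist","w23"); mx(cw(-.001,.021,.167),94.75)
E
```

```text
time_s: 42.05
tcp_pos: [0.5521, 0.1809, 0.2796]
eef_rot: [2.2, 90.0, 32.3]
contact_force: [0.3, 0.4, -0.3]
gripper_width: 0.0502
time_s: 42.45
tcp_pos: [0.5515, 0.181, 0.2583]
eef_rot: [-161.9, 89.9, -156.6]
contact_force: [-0.0, 0.9, 1.3]
gripper_width: 0.0399
t 42.45 tcp [0.5515 0.181  0.2583] jawyaw 95.31 w 0.0399 F [-0.   0.9  1.3] J [  37.4   10.7   -8.7   -0.   -70.8 -122.1]
t [ 0.0922 -0.0047 -0.002 ] ax 0.84 tilt [ 0.   -0.05  0.03] rows 2 J6end~ -122.7
```

View pics/w23.png

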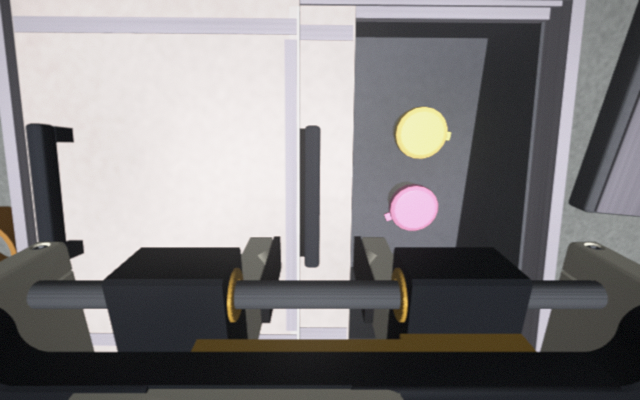

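```bash
python3 -m creep '[{"ax":0.7,"ay":0,"az":0,"tx":0.03,"ty":-0.004,"tz":-0.002,"fingers":0.04},{"ax":0.7,"ay":0,"az":0,"tx":0.06,"ty":-0.004,"tz":-0.002,"fingers":0.04},{"ax":0.7,"ay":0,"az":0,"tx":0.086,"ty":-0.004,"tz":-0.002,"fingers":0.04},{"ax":0.7,"ay":0,"az":0,"tx":0.09,"ty":-0.004,"tz":-0.002,"fingers":0.04},{"ax":0.7,"ay":0,"az":0,"tx":0.09,"ty":-0.004,"tz":-0.002,"fingers":0.0}]' 15; python3 -m creep '[{"ax":0,"ay":0,"az":0,"tx":0,"ty":0,"tz":0,"fingers":0},{"ax":0,"ay":0,"az":0,"tx":0,"ty":0,"tz":0,"fingers":0},{"ax":0,"ay":0,"az":0,"tx":0,"ty":0,"tz":0,"fingers":0}]' 15
python3 - <<'E'
from h import *
st(); print(wc(r.get_state()["tcp_pos"]))
E
```

```text
time_s: 43.0
tcp_pos: [0.5508, 0.1771, 0.1698]
eef_rot: [-116.1, 89.9, -111.2]
contact_force: [-0.1, 0.1, -0.2]
gripper_width: 0.0363
time_s: 43.3
tcp_pos: [0.5511, 0.1774, 0.1707]
eef_rot: [27.6, 89.9, 32.4]
contact_force: [-0.2, 0.4, 0.1]
gripper_width: 0.0136
t 43.3 tcp [0.5511 0.1774 0.1707] jawyaw 94.78 w 0.0136 F [-0.2  0.4  0.1] J [  37.2   14.   -16.3    0.   -59.6 -122.4]
[-7.22010543e-05  2.22202324e-02]
```

```bash
python3 -m creep '[{"ax":0,"ay":0,"az":0,"tx":0,"ty":0.0,"tz":0,"fingers":0},{"ax":0,"ay":0,"az":0,"tx":0,"ty":0.015,"tz":0,"fingers":0},{"ax":0,"ay":0,"az":0,"tx":0,"ty":0.035,"tz":0,"fingers":0},{"ax":0,"ay":0,"az":0,"tx":0,"ty":0.055,"tz":0,"fingers":0},{"ax":0,"ay":0,"az":0,"tx":0,"ty":0.075,"tz":0,"fingers":0}]' 20; python3 -m creep '[{"ax":0,"ay":0,"az":0,"tx":0,"ty":0.02,"tz":0,"fingers":0},{"ax":0,"ay":0,"az":0,"tx":0,"ty":0.04,"tz":0,"fingers":0},{"ax":0,"ay":0,"az":0,"tx":0,"ty":0.06,"tz":0,"fingers":0},{"ax":0,"ay":0,"az":0,"tx":0,"ty":0.072,"tz":0,"fingers":0},{"ax":0,"ay":0,"az":0,"tx":0,"ty":0.08,"tz":0,"fingers":0}]' 20
python3 - <<'E'
from h import *
st(); print(wc(r.get_state()["tcp_pos"])); mx(cw(0,.186,.17),94.75)
E
```

```text
time_s: 43.8
tcp_pos: [0.5447, 0.2521, 0.1706]
eef_rot: [-34.6, 89.9, -29.9]
contact_force: [0.6, -4.5, 6.2]
gripper_width: 0.0118
time_s: 44.3
tcp_pos: [0.538, 0.3327, 0.1706]
eef_rot: [-1.3, 89.9, 3.5]
contact_force: [-0.5, -3.2, 5.8]
gripper_width: 0.0119
t 44.3 tcp [0.538  0.3327 0.1706] jawyaw 94.82 w 0.0119 F [-0.5 -3.2  5.8] J [ 4.940e+01  1.880e+01 -9.500e+00  1.000e-01 -6.160e+01 -1.346e+02]
[-0.00026314  0.17798313]
t [0.0006 0.008  0.0003] ax 0.04 tilt [-0.    0.08  0.  ] rows 1 J6end~ -134.7
```

```bash
python3 -m creep '[{"ax":0,"ay":0,"az":0,"tx":0,"ty":0.005,"tz":0,"fingers":0},{"ax":0,"ay":0,"az":0,"tx":0,"ty":0.008,"tz":0,"fingers":0},{"ax":0,"ay":0,"az":0,"tx":0,"ty":0.009,"tz":0,"fingers":0}]' 20;  python3 - <<'E'
from h import *
st(); print(wc(r.get_state()["tcp_pos"]))
E
```

```text
time_s: 44.6
tcp_pos: [0.5374, 0.34, 0.1706]
eef_rot: [-66.3, 89.9, -61.5]
contact_force: [1.7, -8.5, 6.9]
gripper_width: 0.0116
t 44.6 tcp [0.5374 0.34   0.1706] jawyaw 94.8 w 0.0116 F [ 1.7 -8.5  6.9] J [ 4.990e+01  1.920e+01 -9.000e+00  1.000e-01 -6.190e+01 -1.352e+02]
[-0.00029893  0.1853149 ]
```

```bash
python3 -m creep '[{"ax":0,"ay":0,"az":0,"tx":0,"ty":0.002,"tz":0,"fingers":0},{"ax":0,"ay":0,"az":0,"tx":0,"ty":0.002,"tz":0,"fingers":0},{"ax":0,"ay":0,"az":0,"tx":0,"ty":0.001,"tz":0,"fingers":0.04},{"ax":0,"ay":0,"az":0,"tx":0,"ty":0.0,"tz":0,"fingers":0.04},{"ax":0,"ay":0,"az":0,"tx":-0.03,"ty":0,"tz":0,"fingers":0.04}]' 20; python3 -m creep '[{"ax":0,"ay":0,"az":0,"tx":-0.04,"ty":0,"tz":0,"fingers":0.04},{"ax":0,"ay":0,"az":0,"tx":-0.07,"ty":-0.04,"tz":0,"fingers":0.04},{"ax":0,"ay":0,"az":0,"tx":-0.07,"ty":-0.088,"tz":0,"fingers":0.04},{"ax":0,"ay":0,"az":0,"tx":-0.07,"ty":-0.136,"tz":0,"fingers":0.04},{"ax":0,"ay":0,"az":0,"tx":-0.07,"ty":-0.184,"tz":0,"fingers":0.04}]' 20;  python3 - <<'E'
from h import *
st(); print(wc(r.get_state()["tcp_pos"])); cap("top","t24"); mx(cw(0,-.185,.26),94.75)
E
```

```text
time_s: 45.1
tcp_pos: [0.5348, 0.3394, 0.1954]
eef_rot: [-149.5, 89.6, -144.7]
contact_force: [-0.8, -0.1, -0.5]
gripper_width: 0.0303
time_s: 45.6
tcp_pos: [0.5519, 0.1563, 0.2697]
eef_rot: [57.0, 89.9, 61.8]
contact_force: [1.2, 0.5, 0.5]
gripper_width: 0.0397
t 45.6 tcp [0.5519 0.1563 0.2697] jawyaw 94.82 w 0.0397 F [1.2 0.5 0.5] J [  35.3    9.5   -8.6   -0.   -71.8 -120.5]
[-0.00097126  0.00109453]
t [ 0.01   -0.1806  0.002 ] ax -0.08 tilt [ 0.   -0.02  0.03] rows 4 J6end~ -120.1
```

View pics/t24.png

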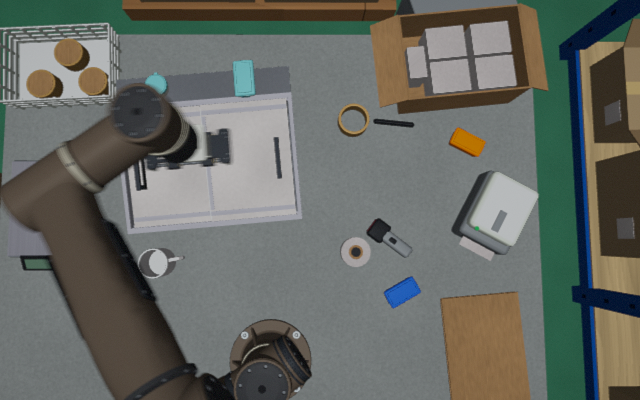

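```bash
python3 -m creep '[{"ax":0,"ay":0,"az":0,"tx":0,"ty":-0.045,"tz":0,"fingers":0.034},{"ax":0,"ay":0,"az":0,"tx":0,"ty":-0.09,"tz":0.001,"fingers":0.034},{"ax":0,"ay":0,"az":0,"tx":0,"ty":-0.137,"tz":0.002,"fingers":0.034},{"ax":0,"ay":0,"az":0,"tx":0.005,"ty":-0.178,"tz":0.002,"fingers":0.034},{"ax":0,"ay":0,"az":0,"tx":0.01,"ty":-0.178,"tz":0.002,"fingers":0.034}]' 15;  python3 - <<'E'
from h import *
st(); print(wc(r.get_state()["tcp_pos"])); cap("wrist","w25"); mx(cw(0,-.183,.168),94.75)
c=cap("top"); P=cloud(c)
L=(P[...,:2]-CAB)@np.array([[np.cos(CY),-np.sin(CY)],[np.sin(CY),np.cos(CY)]])
h=P[...,2]-(.134+np.tan(np.radians(10))*L[...,0])
m=(h>.050)&(h<.062)&(abs(L[...,0])<.07)&(abs(L[...,1])<.22)
n,l,s,ce=cv2.connectedComponentsWithStats(m.astype(np.uint8))
for i in range(1,n): print("pull",s[i,4],ce[i],L[l==i].mean(0).round(4))
E
```

```text
time_s: 46.15
tcp_pos: [0.569, -0.0234, 0.2593]
eef_rot: [-17.8, 90.0, -13.2]
contact_force: [-0.0, 0.2, -0.1]
gripper_width: 0.0341
t 46.15 tcp [ 0.569  -0.0234  0.2593] jawyaw 94.54 w 0.0341 F [-0.   0.2 -0.1] J [  17.3    9.5  -10.     0.   -70.5 -102.8]
[ 0.00111962 -0.17943711]
t [ 0.0902 -0.0054 -0.0007] ax -0.18 tilt [ 0.   -0.07 -0.03] rows 2 J6end~ -102.7
pull 94 [278.04255319 167.5212766 ] [-0.0317 -0.1854]
```

View pics/w25.png

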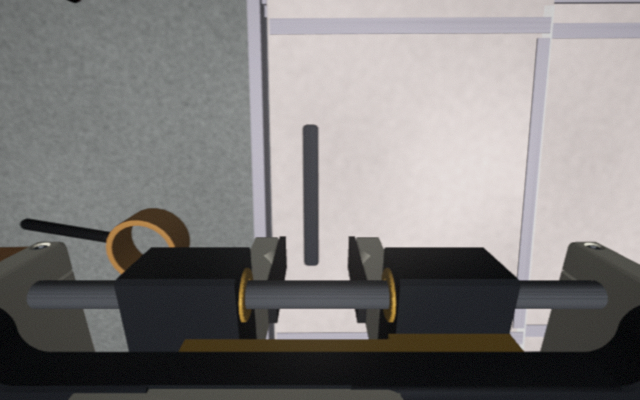

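```bash
python3 -m creep '[{"ax":0,"ay":0,"az":0,"tx":0.03,"ty":-0.004,"tz":0,"fingers":0.034},{"ax":0,"ay":0,"az":0,"tx":0.06,"ty":-0.004,"tz":0,"fingers":0.034},{"ax":0,"ay":0,"az":0,"tx":0.086,"ty":-0.004,"tz":0,"fingers":0.034},{"ax":0,"ay":0,"az":0,"tx":0.088,"ty":-0.004,"tz":0,"fingers":0.034},{"ax":0,"ay":0,"az":0,"tx":0.088,"ty":-0.004,"tz":0,"fingers":0.0}]' 15; python3 -m creep '[{"ax":0,"ay":0,"az":0,"tx":0,"ty":0,"tz":0,"fingers":0},{"ax":0,"ay":0,"az":0,"tx":0,"ty":0,"tz":0,"fingers":0},{"ax":0,"ay":0,"az":0,"tx":0,"ty":0,"tz":0,"fingers":0}]' 15
python3 - <<'E'
from h import *
st(); print(wc(r.get_state()["tcp_pos"]))
E
python3 -m creep '[{"ax":0,"ay":0,"az":0,"tx":0,"ty":-0.002,"tz":0,"fingers":0},{"ax":0,"ay":0,"az":0,"tx":0,"ty":-0.003,"tz":0,"fingers":0}]' 15
python3 - <<'E'
from h import *
st(); print(wc(r.get_state()["tcp_pos"]))
E
```

```text
time_s: 46.75
tcp_pos: [0.5695, -0.023, 0.1717]
eef_rot: [-145.0, 90.0, -140.2]
contact_force: [-0.4, 0.3, 1.2]
gripper_width: 0.0301
time_s: 47.05
tcp_pos: [0.5704, -0.0239, 0.1731]
eef_rot: [0.8, 89.8, 5.6]
contact_force: [0.1, -0.2, 4.7]
gripper_width: 0.0115
t 47.05 tcp [ 0.5704 -0.0239  0.1731] jawyaw 94.77 w 0.0115 F [ 0.1 -0.2  4.7] J [  17.3   13.1  -17.2    0.   -59.5 -102.5]
[ 0.00248048 -0.18005237]
time_s: 47.25
tcp_pos: [0.5706, -0.0267, 0.1731]
eef_rot: [11.9, 89.8, 16.7]
contact_force: [-0.3, 3.2, 7.6]
gripper_width: 0.0117
t 47.25 tcp [ 0.5706 -0.0267  0.1731] jawyaw 94.77 w 0.0117 F [-0.3  3.2  7.6] J [  16.9   13.1  -17.2    0.   -59.6 -102.2]
[ 0.00249492 -0.18278796]
```

```bash
python3 -m creep '[{"ax":0,"ay":0,"az":0,"tx":0,"ty":-0.002,"tz":0,"fingers":0},{"ax":0,"ay":0,"az":0,"tx":0,"ty":-0.003,"tz":0,"fingers":0},{"ax":0,"ay":0,"az":0,"tx":0,"ty":-0.003,"tz":0,"fingers":0}]' 15
python3 - <<'E'
from h import *
st(); print(wc(r.get_state()["tcp_pos"]))
E
```

```text
time_s: 47.55
tcp_pos: [0.5708, -0.0287, 0.1731]
eef_rot: [30.5, 89.8, 35.3]
contact_force: [-1.0, 7.0, 6.7]
gripper_width: 0.0123
t 47.55 tcp [ 0.5708 -0.0287  0.1731] jawyaw 94.76 w 0.0123 F [-1.   7.   6.7] J [ 1.670e+01  1.310e+01 -1.710e+01 -1.000e-01 -5.960e+01 -1.019e+02]
[ 0.00252137 -0.18483446]
```

Force rose with the pull at −0.185, i.e. the stop. Release and retreat upwards, clear of everything.

```bash
python3 -m creep '[{"ax":0,"ay":0,"az":0,"tx":0,"ty":0,"tz":0,"fingers":0.04},{"ax":0,"ay":0,"az":0,"tx":0,"ty":0.001,"tz":0,"fingers":0.04},{"ax":0,"ay":0,"az":0,"tx":0,"ty":0.001,"tz":0,"fingers":0.04},{"ax":0,"ay":0,"az":0,"tx":-0.03,"ty":0.001,"tz":0,"fingers":0.04},{"ax":0,"ay":0,"az":0,"tx":-0.08,"ty":0.001,"tz":0,"fingers":0.04}]' 15
python3 -m creep '[{"ax":0,"ay":0,"az":0,"tx":-0.045,"ty":0,"tz":0,"fingers":0.06},{"ax":0,"ay":0,"az":0,"tx":-0.06,"ty":-0.04,"tz":0,"fingers":0.06},{"ax":0,"ay":0,"az":0,"tx":-0.06,"ty":-0.085,"tz":0,"fingers":0.06},{"ax":0,"ay":0,"az":0,"tx":-0.06,"ty":-0.13,"tz":0,"fingers":0.06},{"ax":0,"ay":0,"az":0,"tx":-0.06,"ty":-0.175,"tz":0,"fingers":0.06}]' 15
python3 -m creep '[{"ax":0,"ay":0,"az":0,"tx":0,"ty":-0.045,"tz":0,"fingers":0.06},{"ax":0,"ay":0,"az":0,"tx":0,"ty":-0.09,"tz":0,"fingers":0.06},{"ax":0,"ay":0,"az":0,"tx":0,"ty":-0.135,"tz":0,"fingers":0.06},{"ax":0,"ay":0,"az":0,"tx":0,"ty":-0.18,"tz":0,"fingers":0.06},{"ax":0,"ay":0,"az":0,"tx":0,"ty":-0.18,"tz":0,"fingers":0.06}]' 15
python3 - <<'E'
from h import *
st(); c=cap("top","t26");cap("scene","s26"); P=cloud(c); boxes(c)
L=(P[...,:2]-CAB)@np.array([[np.cos(CY),-np.sin(CY)],[np.sin(CY),np.cos(CY)]])
h=P[...,2]-(.134+np.tan(np.radians(10))*L[...,0])
m=(h>.050)&(h<.062)&(abs(L[...,0])<.07)&(abs(L[...,1])<.22)
n,l,s,ce=cv2.connectedComponentsWithStats(m.astype(np.uint8))
for i in range(1,n): print("pull",s[i,4],ce[i],L[l==i].mean(0).round(4))
E
```

```text
time_s: 48.05
tcp_pos: [0.5674, -0.0294, 0.2488]
eef_rot: [-175.4, 89.6, -170.7]
contact_force: [1.6, 1.1, -0.2]
gripper_width: 0.0395
time_s: 48.55
tcp_pos: [0.5839, -0.205, 0.3116]
eef_rot: [31.3, 90.0, 36.1]
contact_force: [1.2, 0.5, 0.3]
gripper_width: 0.0598
time_s: 49.05
tcp_pos: [0.598, -0.3878, 0.309]
eef_rot: [170.7, 89.8, 175.2]
contact_force: [1.1, 0.7, -1.0]
gripper_width: 0.0599
t 49.05 tcp [ 0.598  -0.3878  0.309 ] jawyaw 94.48 w 0.0599 F [ 1.1  0.7 -1. ] J [-17.3  22.4  13.9   0.  -81.7 -68.2]
pull 186 [277.15591398 157.56989247] [-0.006  -0.1854]
pull 200 [135.86  169.555] [-0.0057  0.1835]
```

View pics/t26.png

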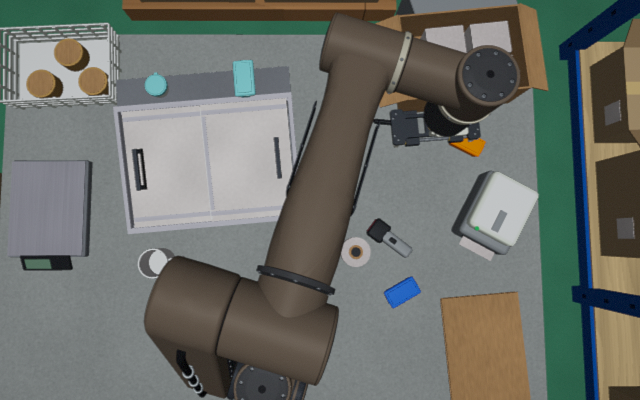

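View pics/s26.png

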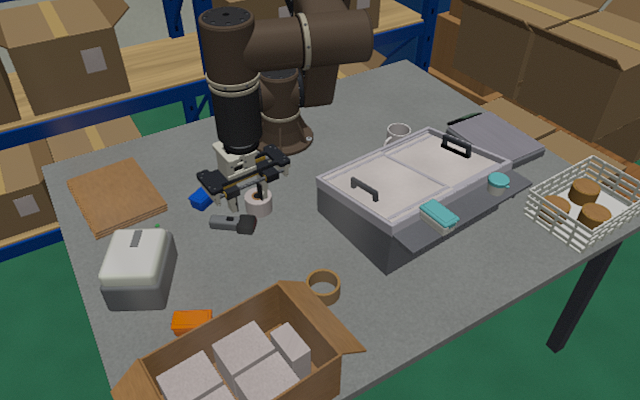

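```bash
python3 -c "
from plant import order
print(order.close_job())"
```

```text
the job is handed in; nothing more can be done
None
```

The five boxes that were there are put away and the job is handed in at about 49 s. The three rectangular boxes (teal, pink, yellow) are in the right bay and the two round tubs (yellow, pink) are in the left bay. Both doors are shut.

- **Boxes:** I saw all three rectangular boxes and both tubs standing in their bays before shutting each door. The last pictures show no loose boxes left on the bench; only the blue and orange ones, which are not meant, remain there.
- **Doors:** In the last top view the pulls are at cabinet y −185.4 mm (right) and +183.5 mm (left), where ±185 mm is fully shut. The left reading was the same when that door was known to be shut. After the left door was shut, the right one still stood about 5 mm open, so I pushed it onto its stop.
- **Disagreement:** The last top camera reading before that push had put the right pull at −185 mm already, which was wrong by about 5 mm.
- **Bystanders:** The tape, marker, scanner, label roll and mug look unmoved. The last top view hides the tape, and the arm partly covers the marker and mug there, so I checked the tape in the scene view. The tape is the only one I measured, and it stayed within about 1–2 mm in the unobstructed top views.
- **Force and contact:** The highest reading I saw on the wrist was about 43 N, when the left door reached its open stop, well below the 120 N limit. At hand-in the arm was raised and touching nothing.

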